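Cover the pot and start it on the small zone

TASK

Slide the pot across the hob, without lifting it, from the large ring to the middle of the small ring. Then take the glass lid from its leaning wire stand, lay it square on the pot and press it down until its seal is fully home. Last, press the hob's start key all the way down and leave everything standing, the other kitchen things undisturbed.

Things in the scene. Friction and masses are not known exactly. Their poses are not given: they have to be found in the camera images.
- pot: open grey casserole, 190 mm outside diameter, rim 88 mm above its underside, inner floor 6 mm up, clear inside radius about 70 mm, 0.8 kg; two loop handles at its own +y and -y reach 120 mm from the axis, 61 to 76 mm up. Origin: centre of its underside; z up its axis. Starts on the large ring of the hob; slides on the flat glass
- seal (a joint): how far (m) the pot's grey silicone seal ring (158 mm inside, 174 mm outside diameter) is pushed into the mouth: 0 = raised, its top 98 mm above the pot's underside, 10 mm proud of the rim; 0.010 to 0.011 = fully home, level with the rim. A stiff push fit: takes 14 N from above (lid's weight of 3.5 N included) and stays where it is left
- pot_lid: glass pot lid with a black round knob, 190 mm diameter, 0.35 kg. Origin: on its axis, 2 mm below the flat underside (170 mm diameter) that lies on the seal; rim 6 mm, glass crown 32 mm, knob top 60 mm up its own z axis. On the raised seal its origin is 96 mm above the pot's underside; fully home, 86 mm. Starts leaning on the stand, axis 27 degrees from vertical, knob towards the robot
- knob_top (a point): centre of the top of the lid's knob. The knob is a cylinder 43 mm in diameter, 28 mm high, standing on the crown of the glass
- lid_stand: fixed stand of steel wire, 100 mm wide, 190 mm deep, 140 mm high. Origin: centre of its foot; its front, the low side, is its own -x. It slopes up towards its +x at 27 degrees; two 18 mm pegs at the low end keep the lid from sliding off, so the lid comes away along its own axis
- hob: fixed portable induction hob, black glass top, 290 x 440 mm, 24 mm high. Origin: centre of its underside; x across its depth (the key strip is at -x, towards the robot), y along its width, with one zone at each side
- large_zone: large marked ring on the hob's glass, 204 mm diameter, where the pot starts; left or right. Origin: its centre, on the glass
- small_zone: small marked ring on the hob's glass, 140 mm diameter, where the pot must go; on the other side, 200 mm from the large ring's centre. Origin: its centre, on the glass
- start_key (a joint): travel (m) of the start key: 0 = up, 0.006 = fully down; sprung, about 4.5 N when down
- key_top (a point): centre of the top of the start key, a grey bar 22 x 60 mm (long along the hob's y) in the middle of the hob's front edge, 34 mm above the worktop; pressed straight down
- spice: spice jar, 42 x 42 x 96 mm, in front of the rice cooker; leave it. Origin: centre of its underside
- orange_pot: small round screw pot, 66 mm diameter, 62 mm high, between the hob and the spice jar; leave it. Origin: centre of its underside
- steel_cup: steel cup, 80 mm diameter, 103 mm high, left of the lid stand; leave it. Origin: centre of its underside
- can: drinks can, 66 mm diameter, 168 mm high, left behind the lid stand; leave it. Origin: centre of its underside

How it is judged:
By the outcome, as a careful person would: the job done as asked, in the order asked, and still so for the second after the job is handed in, with the robot touching nothing.
It also fails if it takes over 67 s, if anything falls off the work surface, if the arm or the gripper's body presses on something with over 40 N, if the wrist force passes 120 N, or if a joint passes its speed limit or range.

ROBOT

A 6-joint arm with a two-finger parallel gripper is mounted at the origin on a cart in front of the work surface, level with it; the furniture and walls round the work are solid. World frame = base frame: x ahead of the robot, y to its left, z up, the work surface at z = 0. Lengths are in m, angles in degrees, forces in N, time in s.
With the tool pointing down it reaches from about 0.4 to 0.925 m from the base axis. Payload 12.5 kg.
Tool frame: the origin (TCP) lies midway between the tips of the shut fingers; the grasp point (between the pads) lies 19 mm behind it (robot.tcp_to_grasp is the distance from the TCP to the grasp point, in m); z points along the fingers, y is the line along which they close (so a half turn about z gives the same grasp; the last joint's range is limited). The gripper opens to 95 mm and grips with 3 to 60 N. Pads are 20 mm wide; open, the fingers measure 119 mm over their backs; the gripper's body (75 mm by 180 mm) begins 59 mm behind the grasp point.
Start: joints at [-70.164, 28.126, 89.318, -0, 62.55, -6.05], TCP at [0.273, -0.562, 0.215] pointing down, gripper open.
Joint ranges: [-177.58, 177.58], [-47.91, 125.51], [2.72, 160], [-65.01, 245.01], [3.68, 167.84], [-153.87, 153.87]. Speed limits (degrees/s): [127.2, 127.2, 159.86, 180, 180, 180].

INTERFACE

Orientations are given as [roll, pitch, yaw] about the fixed x, y, z axes, in that order (R = Rz(yaw) Ry(pitch) Rx(roll)).
In Python, from rig import robot gives the robot as it stands.
- The arm moves only by the shell command python3 -m jog 'ROWS' [OPENING]. ROWS is JSON, a list of rows, each an object with "delta_pos": the shift along the world's x, y, z in units of 0.08 m (1.0 is 0.08 m), a list of three; "dr": the turn, a rotation vector about the world's x, y, z in units of pi/4 rad (1.0 is pi/4 rad), a list of three. In form: [{"delta_pos": [tx, ty, tz], "dr": [wx, wy, wz]}, ...]. A call has 1 to 20 rows; each row is the pose to reach, as a shift and turn from the pose commanded when the call began; what a row does not reach only later rows make up. A row lasts 1/12 s, in which the tool goes at most 41.7 mm and 7.16 degrees, less where a joint would pass 70% of its speed; a pose out of reach is approached as far as the arm can. A call with a number of a shift or a turn outside -1 to 1 is refused whole. A call with a gripper value outside its range is refused whole. OPENING is the opening, from 0 (shut) to 1 (fully open), set as the call begins (- or left out, the last holds). The fingers move at their own pace and stop on an object; the grip force is fixed at half the most. Time passes only in rows, so rows that repeat a pose let the fingers close. It gives the time, the measured TCP pose, the force, the opening and the grip force at its end, in the units of the state.
- robot.get_obs(): the state, without advancing time (a new reading comes with each control period).
- robot.capture(name): name is "scene" or "top"; returns (picture, depth): 420x560x3 uint8, blue, green, red; 420x560 float32, m along the optical axis (not along the pixel's ray), 0 where there is no reading.
- robot.camera_model(name): a dict with "camera_matrix" (3x3 intrinsics, pixels), "R" (3x3) and "t" (3): a world point X has camera coordinates R X + t. Camera axes: x right, y down, z forward; pixel columns grow to the right and rows downward; lengths in m; the calibration is good to about 2 mm. A picture is of the moment at which its call begins. camera_model takes no time and is no camera call.
- robot.finish_job(): hands the job in; it is judged then, once.
The state is a dict: "time_s": time; "joint_pos": joint angles; "qvel": joint speeds; "effort": joint torques, N m; "eef_pos": TCP position; "eef_rot": TCP orientation; "contact_force": force on the tool from outside, world axes, zero at the start; "ft_torque": the same for the moment, N m; "opening": finger opening in m; "grip_force": force on a finger pad.
Only numpy, scipy, OpenCV 4.12 (cv2) and the standard library are available. Lean on these libraries where they do the work, as an engineer would, in place of code of your own. Each camera call takes 0.05 s, during which the arm holds its last target. There are 200 camera calls.

## Working session

There is one attempt and no reset: what is moved stays moved. The work goes in short steps, Python scripts to look and compute and a shell command to move; the robot and the scene stay as the last step left them, time stands still between calls to the robot, and variables do not carry over. Pictures are saved under pics/ and viewed, at most 10 in all, crops included, and the job is handed in when it is done.

```bash
ls; mkdir -p pics; python3 - <<'E'
from rig import robot
import cv2,numpy as np
for n in("scene","top"):
    p,d=robot.capture(n); cv2.imwrite(f"pics/{n}0.png",p); np.save(f"pics/{n}0.npy",d)
    m=robot.camera_model(n); print(n,m, -np.array(m["R"]).T@np.array(m["t"]))
print(robot.get_obs())
E
```

```text
pics
scene {'camera_matrix': array([[469.62257439,   0.        , 282.46378003],
       [  0.        , 469.62257439, 209.40616131],
       [  0.        ,   0.        ,   1.        ]]), 'R': array([[-0.54440287, -0.83881649, -0.00352288],
       [-0.47897195,  0.31430137, -0.81963438],
       [ 0.68863008, -0.44452395, -0.57287614]]), 't': array([0.34524749, 0.29504592, 1.3117258 ])} [-0.57402141  0.77995948  0.99450246]
top {'camera_matrix': array([[469.30478764,   0.        , 278.95269368],
       [  0.        , 469.30478764, 203.99095869],
       [  0.        ,   0.        ,   1.        ]]), 'R': array([[ 0.02655319, -0.99953284,  0.01513382],
       [-0.98492848, -0.02874759, -0.17055634],
       [ 0.17091173, -0.01037691, -0.9852317 ]]), 't': array([0.08902282, 0.47016972, 1.64776855])} [0.17909673 0.11959623 1.70227698]
{'time_s': 0.1, 'joint_pos': array([-7.01646861e+01,  2.81615758e+01,  8.93451948e+01, -1.32002348e-03,
        6.25493802e+01, -6.05035991e+00]), 'qvel': array([-0.19722266, -0.02871348, -0.217446  ,  0.00688068,  0.01921838,
        0.08433253]), 'effort': array([ 2.24309355e-03, -6.13622618e+01, -2.58607078e+01,  6.93318550e-02,
        4.70008969e-02, -8.04117690e-05]), 'eef_pos': array([ 0.27280745, -0.56209211,  0.21411927]), 'eef_rot': array([-1.79944039e+02, -4.75415697e-03,  2.58862805e+01]), 'contact_force': array([ 0.08281724, -0.52164964, -0.29775827]), 'ft_torque': array([ 0.0005733 , -0.05212111, -0.03074503]), 'grip_force': 0.0, 'opening': 0.09468022306035355}
```

View pics/scene0.png

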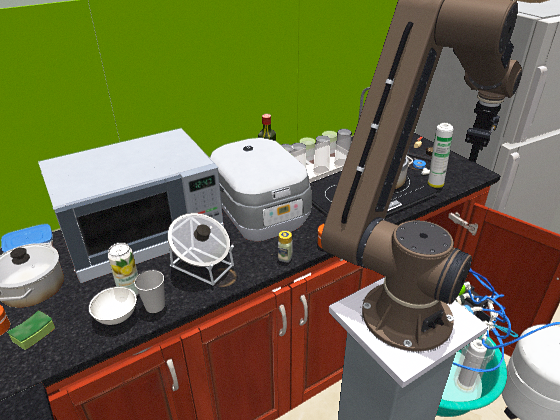

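View pics/top0.png

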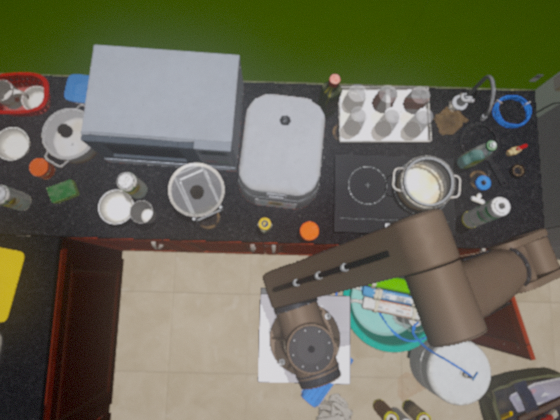

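The scene view shows the lid on its stand at about (200,245), with the arm hiding the hob. The top view shows the pot at (425,183), the small ring at (368,185) and the lid at (196,190). The arm hides the hob's front edge on the right. I'll enlarge these areas and check the depth.

```bash
cat > h.py <<'E'
import numpy as np,cv2
from rig import robot
def cam(n):
    m=robot.camera_model(n); return np.array(m["camera_matrix"]),np.array(m["R"]),np.array(m["t"])
def ray(n,uv,z):
    "pixel(s) -> world on plane z"
    K,R,t=cam(n); uv=np.atleast_2d(uv).astype(float)
    d=np.c_[uv,np.ones(len(uv))]@np.linalg.inv(K).T@R; c=-R.T@t
    return c+d*((z-c[2])/d[:,2])[:,None]
def cloud(n,depth):
    K,R,t=cam(n); v,u=np.mgrid[:depth.shape[0],:depth.shape[1]]
    P=np.dstack([(u-K[0,2])/K[0,0]*depth,(v-K[1,2])/K[1,1]*depth,depth])
    return (P-t)@R
def proj(n,X):
    K,R,t=cam(n); p=(np.atleast_2d(X)@R.T+t)@K.T; return p[:,:2]/p[:,2:]
def tri(uv1,uv2,n1="scene",n2="top"):
    A=[];b=[]
    for n,uv in((n1,uv1),(n2,uv2)):
        K,R,t=cam(n);d=R.T@np.linalg.inv(K)@np.r_[uv,1];d/=np.linalg.norm(d);c=-R.T@t
        Q=np.eye(3)-np.outer(d,d);A.append(Q);b.append(Q@c)
    x=np.linalg.lstsq(np.vstack(A),np.hstack(b),rcond=None)[0]
    return x,np.linalg.norm(np.vstack(A)@x-np.hstack(b))
E
python3 - <<'E'
from h import *
a=cv2.imread("pics/top0.png");b=cv2.imread("pics/scene0.png")
c=cv2.resize(a[140:250,325:480],None,fx=4,fy=4,interpolation=cv2.INTER_CUBIC)
d1=cv2.resize(a[150:230,150:240],(450,400)[::1],interpolation=cv2.INTER_CUBIC)
d2=cv2.resize(b[200:290,155:245],(400,400),interpolation=cv2.INTER_CUBIC)
cv2.imwrite("pics/c1.png",c);
x=np.zeros((400,800,3),np.uint8);x[:,:395]=d1[:,:395];x[:,400:]=d2;cv2.imwrite("pics/c2.png",x)
T=np.load("pics/top0.npy");S=np.load("pics/scene0.npy")
Pt=cloud("top",T);Ps=cloud("scene",S)
for uv in[(300,220),(345,165),(345,225),(368,185),(425,183),(420,165),(196,190),(264,225),(309,230),(250,230)]:print(uv,Pt[uv[1],uv[0]].round(4))
for uv in[(203,232),(285,250),(230,300),(320,235)]:print(uv,Ps[uv[1],uv[0]].round(4))
E
```

```text
(300, 220) [0.4163 0.0234 0.0059]
(345, 165) [ 0.6237 -0.1381  0.0227]
(345, 225) [ 0.4    -0.1381  0.0262]
(368, 185) [ 0.5505 -0.2226  0.0236]
(425, 183) [ 0.5641 -0.4326  0.0242]
(420, 165) [ 0.6286 -0.4121  0.036 ]
(196, 190) [0.4854 0.3814 0.1628]
(264, 225) [0.3825 0.1522 0.0981]
(309, 230) [ 0.3737 -0.0057  0.0636]
(250, 230) [ 0.3757  0.2048 -0.0048]
(203, 232) [0.4693 0.3841 0.1522]
(285, 250) [0.3707 0.1614 0.0506]
(230, 300) [ 0.3328  0.3795 -0.0138]
(320, 235) [0.369  0.0267 0.0533]
```

View pics/c1.png

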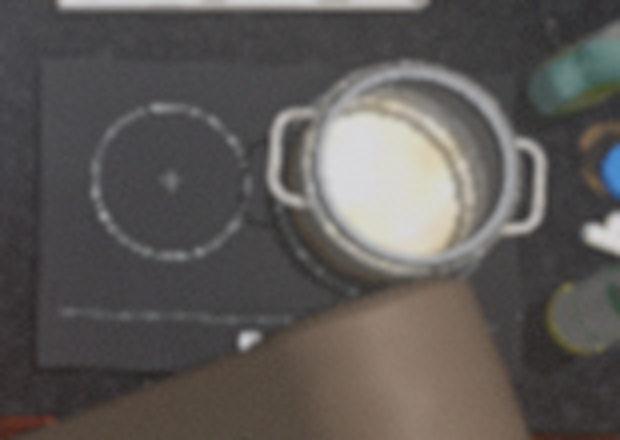

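View pics/c2.png

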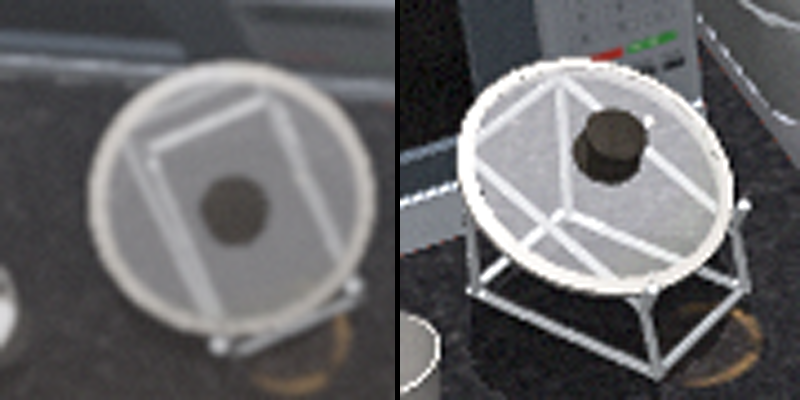

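The first crop shows the small ring's centre cross at (170,180), the pot mouth around (415,165) and its handles at (290,157) and (530,187). The second shows the lid rim ellipse and the knob, which is clear in both views. The stand's pegs point to lower right, so it is yawed. Next I'll measure the lid and the hob.

```bash
python3 - <<'E'
from h import *
I={"top":cv2.imread("pics/top0.png"),"scene":cv2.imread("pics/scene0.png")}
D={n:np.load(f"pics/{n}0.npy") for n in I}
B={"top":(160,155,80,75),"scene":(160,206,80,70)}
S=4;rim={};kn={}
for n in I:
    x,y,w,h=B[n]; c=cv2.resize(I[n][y:y+h,x:x+w],None,fx=S,fy=S,interpolation=cv2.INTER_CUBIC).astype(int)
    g=c.min(2); m=(g>150)&(c[...,2]-c[...,0]>3)
    m=m.astype(np.uint8); k,l,st,_=cv2.connectedComponentsWithStats(m); i=1+st[1:,4].argmax()
    pts=np.argwhere(l==i)[:,::-1].astype(np.float32)
    e=cv2.fitEllipse(cv2.convexHull(pts)); rim[n]=((np.array(e[0])+.5)/S-.5+[x,y]); 
    yy,xx=np.mgrid[:h*S,:w*S]; near=np.hypot((xx+.5)/S-.5+x-rim[n][0],(yy+.5)/S-.5+y-rim[n][1])<16
    k2=((c.max(2)<95)&near).astype(np.uint8); k2=cv2.morphologyEx(k2,cv2.MORPH_OPEN,np.ones((9,9),np.uint8));k,l2,st2,ce=cv2.connectedComponentsWithStats(k2); j=1+st2[1:,4].argmax()
    kp=np.argwhere(l2==j)[:,::-1]; kn[n]=((ce[j]+.5)/S-.5+[x,y])
    print(n,"rim",rim[n].round(2),np.array(e[1])/S,e[2],"knob",kn[n].round(2),st2[j]/S)
    v=c.astype(np.uint8).copy(); cv2.ellipse(v,e,(0,0,255),1); v[l2==j]=(255,0,0); cv2.imwrite(f"pics/m_{n}.png",v)
    # plane on rim pixels
    q=np.unique(((pts+.5)/S-.5+[x,y]).round().astype(int),axis=0); P=cloud(n,D[n])[q[:,1],q[:,0]]; P=P[D[n][q[:,1],q[:,0]]>0]
    c0=np.median(P,0);P=P[np.linalg.norm(P-c0,axis=1)<.13]
    for _ in range(5):
        c0=P.mean(0);nn=np.linalg.svd(P-c0)[2][2]; nn*=np.sign(nn[2]); r=(P-c0)@nn; P=P[abs(r)<max(2*r.std(),.003)]
    print(" plane n",nn.round(3),"tilt",np.degrees(np.arccos(nn[2])),"az",np.degrees(np.arctan2(nn[1],nn[0])),c0.round(4),r.std(),len(P))
r=tri(rim["scene"],rim["top"]);k=tri(kn["scene"],kn["top"]);print("rimc",r,"knob",k)
a=k[0]-r[0];print(a,np.linalg.norm(a))
a=cv2.imread("pics/m_top.png");b=cv2.imread("pics/m_scene.png");cv2.imwrite("pics/m.png",np.hstack([a[:280],b[:280]]))
# hob: small ring, edges
t=I["top"];
g=cv2.cvtColor(t,cv2.COLOR_BGR2GRAY).astype(int)
cx=np.array([367.1,184.6]);pp=[]
for th in np.arange(0,360,6):
    rr=np.arange(14,25,.25);u=cx[0]+rr*np.cos(np.radians(th));v=cx[1]+rr*np.sin(np.radians(th))
    s=cv2.remap(g.astype(np.float32),u.astype(np.float32)[None],v.astype(np.float32)[None],cv2.INTER_LINEAR)[0];i=s.argmax()
    if th<330 and s[i]-np.median(s)>25: pp.append((u[i],v[i]))
X=ray("top",pp,.024)[:,:2]
for _ in range(3):
    A=np.c_[2*X,np.ones(len(X))];s=np.linalg.lstsq(A,(X**2).sum(1),rcond=None)[0];R=np.sqrt(s[2]+s[:2]@s[:2]);rs=abs(np.hypot(*(X-s[:2]).T)-R);X=X[rs<.006]
print("ring",s[:2],R,len(X),rs.std())
E
```

```text
top rim [195.84 189.22] [54.27009583 56.40743256] 92.78900909423828 knob [196.54 191.76] [ 30.5   30.75  13.    13.25 552.5 ]
 plane n [-0.408 -0.201  0.891] tilt 27.032947712844916 az -153.71989979201703 [0.4965 0.3935 0.1181] 0.0030624262116543473 463
scene rim [200.84 240.66] [50.17336655 58.24785995] 105.29602813720703 knob [201.88 232.72] [ 34.25  19.25  16.    16.   812.  ]
 plane n [-0.41  -0.194  0.891] tilt 26.93917479763876 az -154.69400792641548 [0.4464 0.3763 0.0905] 0.0019728532685563006 324
rimc (array([0.49746767, 0.38831972, 0.10362916]), np.float64(0.006319436961383859)) knob (array([0.48381459, 0.38281905, 0.13964668]), np.float64(0.0006158895629877805))
[-0.01365308 -0.00550067  0.03601752] 0.038909199455600334
ring [ 0.55104438 -0.21946516] 0.06976161355280655 41 0.0005820240082692628
```

View pics/m.png

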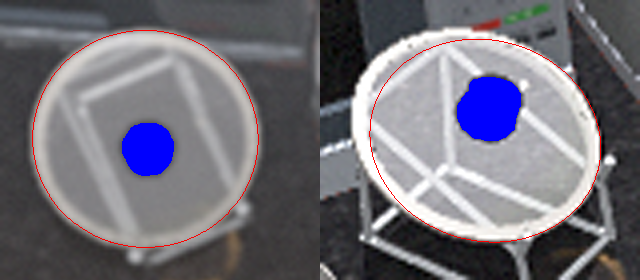

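The top ellipse fits the rim, but the scene ellipse misses its upper-left part. Both views agree on the lid plane: 27° tilt, azimuth -154°. I'll refit the scene rim from its own edge points.

```bash
python3 - <<'E'
from h import *
I=cv2.imread("pics/scene0.png"); x,y,w,h=156,200,90,85;S=4
c=cv2.resize(I[y:y+h,x:x+w],None,fx=S,fy=S,interpolation=cv2.INTER_CUBIC).astype(int)
m=((c.min(2)>185)).astype(np.uint8);m=cv2.morphologyEx(m,cv2.MORPH_OPEN,np.ones((5,5),np.uint8))
k,l,st,_=cv2.connectedComponentsWithStats(m);i=1+st[1:,4].argmax();hull=cv2.convexHull(np.argwhere(l==i)[:,::-1].astype(np.float32))
e=cv2.fitEllipseAMS(hull); rc=(np.array(e[0])+.5)/S-.5+[x,y];print(rc,np.array(e[1])/S,e[2],st[i])
v=c.astype(np.uint8);cv2.ellipse(v,e,(0,0,255),1)
n=np.array([-.4095,-.1975,.891]);n/=np.linalg.norm(n)
C,r=tri(rc,[195.84,189.22]);print("C",C,r)
print("knob top",C+.056*n, "mid proj",proj("top",C+.042*n),proj("scene",C+.042*n),proj("scene",C+.056*n))
u=np.cross(n,[0,0,1]);u/=np.linalg.norm(u);w2=np.cross(n,u);th=np.linspace(0,6.28,60)[:,None]
ring=C+.095*(np.cos(th)*u+np.sin(th)*w2)
kt=C+.056*n+.0215*(np.cos(th)*u+np.sin(th)*w2)
J=cv2.imread("pics/top0.png");c2=cv2.resize(J[150:235,150:240],None,fx=S,fy=S,interpolation=cv2.INTER_CUBIC)
for P,col in((ring,(255,0,0)),(kt,(0,255,0))):
    for p in proj("scene",P):cv2.circle(v,tuple(((p-[x,y]+.5)*S-.5).astype(int)),1,col,-1)
    for p in proj("top",P):cv2.circle(c2,tuple(((p-[150,150]+.5)*S-.5).astype(int)),1,col,-1)
cv2.imwrite("pics/m2.png",np.hstack([c2,v]))
E
```

```text
[198.44162369 239.10116959] [50.86634064 63.83648682] 112.46871185302734 [   48    52   247   212 17552]
C [0.49857267 0.39080099 0.10912987] 0.0007422759273556069
knob top [0.47564729 0.37974418 0.15901147] mid proj [[196.37624636 192.13932236]] [[201.94600697 231.2410775 ]] [[203.20708355 228.55610591]]
```

View pics/m2.png

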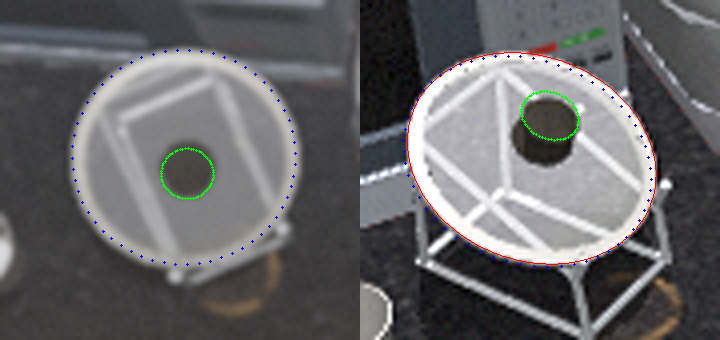

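The projected rim and knob outlines match both views to within about 1 px, so the knob top is at about (0.476, 0.380, 0.157). Next are the pot centre and the hob yaw.

```bash
python3 - <<'E'
from h import *
f=lambda x,y:((x+.5)/4-.5+325,(y+.5)/4-.5+140)
print("line",ray("top",[f(60,312),f(290,320)],.024).round(4))
print("edge",ray("top",[f(42,62),f(37,365)],.024).round(4))
print("rim L,R,T,B",ray("top",[f(313,160),f(518,160),f(415,60),f(415,262)],.112).round(4))
print("handles",ray("top",[f(268,157),f(546,187)],.098).round(4))
D=np.load("pics/top0.npy");P=cloud("top",D)[150:215,395:465].reshape(-1,3)
h=P[(P[:,2]>.107)&(P[:,2]<.135)];h=h[np.hypot(h[:,0]-.567,h[:,1]+.415)<.105];print(len(h),np.median(h[:,2]),h.min(0),h.max(0))
X=h[:,:2];A=np.c_[2*X,np.ones(len(X))];s=np.linalg.lstsq(A,(X**2).sum(1),rcond=None)[0];print(s[:2],np.sqrt(s[2]+s[:2]@s[:2]))
# spice, glasses tray heights near, things over hob
Q=cloud("top",D)
for a in[(385,125),(425,125),(355,130),(480,155)]:print(a,Q[a[1],a[0]].round(3))
E
```

```text
line [[ 0.4266 -0.1189  0.024 ]
 [ 0.4253 -0.3276  0.024 ]]
edge [[ 0.6599 -0.1012  0.024 ]
 [ 0.3778 -0.0984  0.024 ]]
rim L,R,T,B [[ 0.5537 -0.3266  0.112 ]
 [ 0.5591 -0.5062  0.112 ]
 [ 0.6466 -0.4184  0.112 ]
 [ 0.4661 -0.4133  0.112 ]]
handles [[ 0.5585 -0.2909  0.098 ]
 [ 0.5389 -0.5355  0.098 ]]
600 0.11977960039727172 [ 0.46403256 -0.51777181  0.10709791] [ 0.64645514 -0.32003015  0.13378086]
[ 0.55190897 -0.4103391 ] 0.08476300370767036
(385, 125) [ 0.752 -0.267  0.109]
(425, 125) [ 0.75  -0.405  0.126]
(355, 130) [ 0.749 -0.17   0.055]
(480, 155) [ 0.639 -0.583  0.153]
```

```bash
python3 -m jog '[{"delta_pos":[0.4,0.5,0],"dr":[0,0,-0.16]},{"delta_pos":[0.8,1,0],"dr":[0,0,-0.32]},{"delta_pos":[1,1,0],"dr":[0,0,-0.48]},{"delta_pos":[1,1,0],"dr":[0,0,-0.576]},{"delta_pos":[1,1,0],"dr":[0,0,-0.576]}]'
python3 -m jog '[{"delta_pos":[0.5,0.43,0],"dr":[0,0,0]},{"delta_pos":[1,0.86,0],"dr":[0,0,0]},{"delta_pos":[1,0.86,0],"dr":[0,0,0]}]'
python3 -m jog '[{"delta_pos":[0.5,0,0],"dr":[0,0,0]},{"delta_pos":[1,0,0],"dr":[0,0,0]},{"delta_pos":[1,0,0],"dr":[0,0,0]}]'
python3 -m jog '[{"delta_pos":[0.25,0,0],"dr":[0,0,0]},{"delta_pos":[0.5,0,0],"dr":[0,0,0]},{"delta_pos":[0.5,0,0],"dr":[0,0,0]},{"delta_pos":[0.5,0,0],"dr":[0,0,0]}]'
```

```text
time_s: 0.52
eef_pos: [0.3541, -0.4812, 0.2145]
eef_rot: [-180.0, 0.0, -0.1]
contact_force: [-0.0, -1.7, 0.5]
opening: 0.0948
grip_force: 0.0
time_s: 0.77
eef_pos: [0.4342, -0.412, 0.2144]
eef_rot: [-180.0, 0.0, 0.1]
contact_force: [0.8, -0.8, -0.1]
opening: 0.0948
grip_force: 0.0
time_s: 1.02
eef_pos: [0.5174, -0.4134, 0.2139]
eef_rot: [180.0, -0.1, 0.3]
contact_force: [-0.6, -0.0, 0.0]
opening: 0.0951
grip_force: 0.0
time_s: 1.35
eef_pos: [0.5525, -0.4139, 0.2138]
eef_rot: [-180.0, 0.1, 0.1]
contact_force: [-0.5, 0.1, -0.1]
opening: 0.0952
grip_force: 0.0
```

```bash
python3 -m jog '[{"delta_pos":[0,0,-0.25],"dr":[0,0,0]},{"delta_pos":[0,0,-0.5],"dr":[0,0,0]},{"delta_pos":[0,0,-0.75],"dr":[0,0,0]},{"delta_pos":[0,0,-1],"dr":[0,0,0]},{"delta_pos":[0,0,-1],"dr":[0,0,0]}]'
python3 -m jog '[{"delta_pos":[0,0,-0.15],"dr":[0,0,0]},{"delta_pos":[0,0,-0.3],"dr":[0,0,0]},{"delta_pos":[0,0,-0.45],"dr":[0,0,0]},{"delta_pos":[0,0,-0.6],"dr":[0,0,0]},{"delta_pos":[0,0,-0.74],"dr":[0,0,0]},{"delta_pos":[0,0,-0.74],"dr":[0,0,0]},{"delta_pos":[0,0,-0.74],"dr":[0,0,0]}]'
```

```text
time_s: 1.77
eef_pos: [0.5502, -0.413, 0.1308]
eef_rot: [-179.8, 0.3, -0.0]
contact_force: [-1.4, -0.1, -1.0]
opening: 0.095
grip_force: 0.0
time_s: 2.35
eef_pos: [0.5527, -0.4133, 0.0747]
eef_rot: [-180.0, 0.1, -0.0]
contact_force: [-0.5, -0.7, 0.4]
opening: 0.0953
grip_force: 0.0
```

```bash
python3 -m jog '[{"delta_pos":[0,0.07,0],"dr":[0,0,0]},{"delta_pos":[0,0.14,0],"dr":[0,0,0]},{"delta_pos":[0,0.21,0],"dr":[0,0,0]},{"delta_pos":[0,0.28,0],"dr":[0,0,0]},{"delta_pos":[0,0.36,0],"dr":[0,0,0]},{"delta_pos":[0,0.44,0],"dr":[0,0,0]},{"delta_pos":[0,0.52,0],"dr":[0,0,0]},{"delta_pos":[0,0.6,0],"dr":[0,0,0]},{"delta_pos":[0,0.7,0],"dr":[0,0,0]},{"delta_pos":[0,0.8,0],"dr":[0,0,0]},{"delta_pos":[0,0.9,0],"dr":[0,0,0]},{"delta_pos":[0,1,0],"dr":[0,0,0]}]'
python3 -m jog '[{"delta_pos":[0,0.1,0],"dr":[0,0,0]},{"delta_pos":[0,0.2,0],"dr":[0,0,0]},{"delta_pos":[0,0.3,0],"dr":[0,0,0]},{"delta_pos":[0,0.4,0],"dr":[0,0,0]},{"delta_pos":[0,0.5,0],"dr":[0,0,0]},{"delta_pos":[0,0.6,0],"dr":[0,0,0]},{"delta_pos":[0,0.7,0],"dr":[0,0,0]},{"delta_pos":[0,0.8,0],"dr":[0,0,0]},{"delta_pos":[0,0.88,0],"dr":[0,0,0]},{"delta_pos":[0,0.94,0],"dr":[0,0,0]},{"delta_pos":[0,0.98,0],"dr":[0,0,0]},{"delta_pos":[0,1,0],"dr":[0,0,0]}]'
python3 - <<'E'
from h import *
for n in("top","scene"):
    p,d=robot.capture(n);cv2.imwrite(f"pics/{n}1.png",p);np.save(f"pics/{n}1.npy",d)
a=cv2.imread("pics/top1.png");b=cv2.imread("pics/scene1.png")
cv2.imwrite("pics/v1.png",np.hstack([cv2.resize(a[140:250,320:470],(400,293)),cv2.resize(b[110:220,300:450],(400,293))]))
E
```

```text
time_s: 3.35
eef_pos: [0.5532, -0.3334, 0.076]
eef_rot: [179.9, -0.1, -0.0]
contact_force: [-0.3, -5.1, 0.6]
opening: 0.0952
grip_force: 2.6
time_s: 4.35
eef_pos: [0.5531, -0.2533, 0.0758]
eef_rot: [180.0, -0.0, -0.0]
contact_force: [-0.7, -5.5, 3.1]
opening: 0.0946
grip_force: 3.0
```

View pics/v1.png

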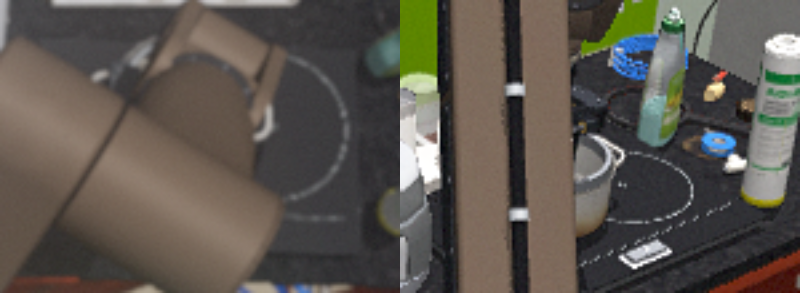

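The pot has moved about 136 mm and the arm hides most of it. Its right handle is at crop (265,120), and the key shows in the scene view at crop (645,252). I'll push another 48 mm, then lift clear and measure.

```bash
python3 -m jog '[{"delta_pos":[0,0.1,0],"dr":[0,0,0]},{"delta_pos":[0,0.2,0],"dr":[0,0,0]},{"delta_pos":[0,0.3,0],"dr":[0,0,0]},{"delta_pos":[0,0.4,0],"dr":[0,0,0]},{"delta_pos":[0,0.48,0],"dr":[0,0,0]},{"delta_pos":[0,0.55,0],"dr":[0,0,0]},{"delta_pos":[0,0.59,0],"dr":[0,0,0]},{"delta_pos":[0,0.6,0],"dr":[0,0,0]}]'
python3 -m jog '[{"delta_pos":[0,-0.1,0],"dr":[0,0,0]},{"delta_pos":[0,-0.15,0.3],"dr":[0,0,0]},{"delta_pos":[0,-0.15,0.7],"dr":[0,0,0]},{"delta_pos":[0,-0.15,1],"dr":[0,0,0]},{"delta_pos":[0,-0.15,1],"dr":[0,0,0]}]'
python3 -m jog '[{"delta_pos":[0,0.5,0.5],"dr":[0,0,0]},{"delta_pos":[0,1,1],"dr":[0,0,0]},{"delta_pos":[0,1,1],"dr":[0,0,0]}]'
python3 -m jog '[{"delta_pos":[-0.4,0.5,0],"dr":[0,0,0]},{"delta_pos":[-0.8,1,0],"dr":[0,0,0]},{"delta_pos":[-1,1,0],"dr":[0,0,0]}]'
python3 -m jog '[{"delta_pos":[0,0.5,0],"dr":[0,0,0]},{"delta_pos":[0,1,0],"dr":[0,0,0]}]'
python3 -m jog '[{"delta_pos":[0,0.5,0],"dr":[0,0,0]},{"delta_pos":[0,1,0],"dr":[0,0,0]},{"delta_pos":[0,1,0],"dr":[0,0,0]}]'
python3 - <<'E'
from h import *
for n in("top","scene"):
    p,d=robot.capture(n);cv2.imwrite(f"pics/{n}2.png",p);np.save(f"pics/{n}2.npy",d)
a=cv2.imread("pics/top2.png");b=cv2.imread("pics/scene2.png")
cv2.imwrite("pics/v2.png",np.hstack([cv2.resize(a[130:250,320:470],(500,400),interpolation=cv2.INTER_CUBIC),cv2.resize(b[120:240,280:370],(300,400))]))
E
```

```text
time_s: 5.12
eef_pos: [0.553, -0.2053, 0.0757]
eef_rot: [180.0, -0.0, -0.0]
contact_force: [0.1, -6.1, 3.0]
opening: 0.0947
grip_force: 3.1
time_s: 5.53
eef_pos: [0.5542, -0.2185, 0.1597]
eef_rot: [179.9, -0.3, -0.0]
contact_force: [0.6, -0.0, 0.6]
opening: 0.0953
grip_force: 0.0
time_s: 5.78
eef_pos: [0.5525, -0.1361, 0.2367]
eef_rot: [-180.0, 0.0, -0.1]
contact_force: [-1.0, 1.0, 0.4]
opening: 0.0949
grip_force: 0.0
time_s: 6.03
eef_pos: [0.4713, -0.055, 0.2348]
eef_rot: [-179.9, 0.1, 0.0]
contact_force: [0.2, 0.7, 1.0]
opening: 0.0951
grip_force: 0.0
time_s: 6.2
eef_pos: [0.4714, 0.0231, 0.2353]
eef_rot: [-180.0, 0.1, -0.2]
contact_force: [1.2, 0.2, -0.1]
opening: 0.0951
grip_force: 0.0
time_s: 6.45
eef_pos: [0.472, 0.1075, 0.235]
eef_rot: [-179.9, 0.1, 0.2]
contact_force: [-1.1, -1.1, -0.8]
opening: 0.095
grip_force: 0.0
```

View pics/v2.png

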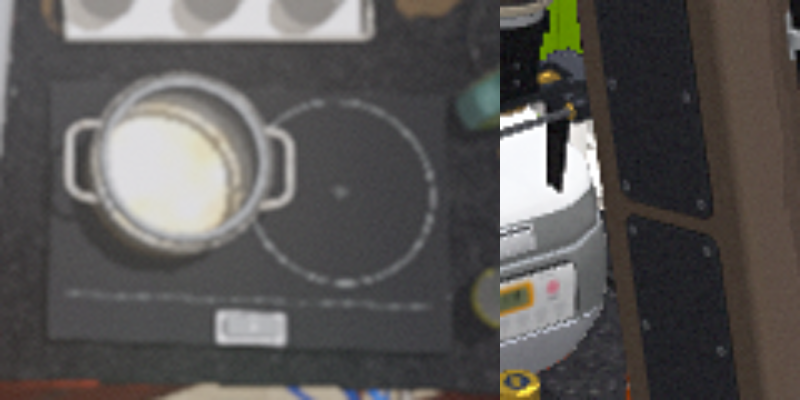

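The top view is clear now. The pot mouth centre is near crop (180,160), the large ring's cross is at (340,192) and the key is at (251,328). I'll measure these properly.

```bash
cat > pot.py <<'E'
from h import *
import sys
def measure(f,c0=(0.551,-0.222)):
    I=cv2.imread(f"pics/{f}.png");g=cv2.GaussianBlur(cv2.cvtColor(I,cv2.COLOR_BGR2GRAY),(3,3),0).astype(np.float32)
    th=np.radians(np.arange(-75,76,3)) # camera-far side and flanks (world angle about +x)
    c=np.array(c0)
    for _ in range(4):   # outer rim edge, z=.112, gradient along radial rays
        pts=[]
        for t in th:
            if abs(abs(np.degrees(t))-90)<22: continue
            r=np.arange(.086,.108,.0005);W=np.c_[c[0]+r*np.cos(t),c[1]+r*np.sin(t),np.full(len(r),.112)]
            uv=proj("top",W).astype(np.float32);s=cv2.remap(g,uv[:,0][None],uv[:,1][None],cv2.INTER_CUBIC)[0]
            i=np.gradient(s).argmin();pts.append(W[i,:2])
        X=np.array(pts);s=np.linalg.lstsq(np.c_[2*X,np.ones(len(X))],(X**2).sum(1),rcond=None)[0];R=np.sqrt(s[2]+s[:2]@s[:2])
        # fixed radius 95 fit
        from scipy.optimize import least_squares
        q=least_squares(lambda p:np.hypot(*(X-p).T)-.095,c,loss="soft_l1",f_scale=.001).x;c=q
    print("edge: free",s[:2].round(4),R.round(4),"fixed R",q.round(4))
    D=np.load(f"pics/{f}.npy");P=cloud("top",D).reshape(-1,3);P=P[(P[:,2]>.108)&(P[:,2]<.132)&(np.hypot(*(P[:,:2]-c).T)<.1)][:,:2]
    q=least_squares(lambda p:np.hypot(*(P-p[:2]).T)-p[2],[*c,.087],loss="soft_l1",f_scale=.003).x;print("depth:",q.round(4),len(P))
if __name__=="__main__":measure(sys.argv[1])
E
python3 - <<'E'
from pot import *
measure("top2")
measure("top0",(.556,-.414))
I=cv2.imread("pics/top2.png");g=cv2.cvtColor(I,cv2.COLOR_BGR2GRAY).astype(np.float32)
c=np.array([.549,-.419]);pp=[]
for t in np.radians(np.arange(-150,62,4)-0):
    a=t-np.pi/2+np.radians(45)
for a in np.radians(np.arange(-180,30,4)):   # world angle, -90 = -y side
    r=np.arange(.092,.112,.0005);W=np.c_[c[0]+r*np.cos(a),c[1]+r*np.sin(a),np.full(len(r),.024)]
    uv=proj("top",W).astype(np.float32);s=cv2.remap(g,uv[:,0][None],uv[:,1][None],cv2.INTER_CUBIC)[0]
    if s.max()-np.median(s)>20:pp.append(W[s.argmax(),:2])
X=np.array(pp);s=np.linalg.lstsq(np.c_[2*X,np.ones(len(X))],(X**2).sum(1),rcond=None)[0];print("large",s[:2],np.sqrt(s[2]+s[:2]@s[:2]),len(X))
f=lambda x,y:((x+.5)*.3-.5+320,(y+.5)*.3-.5+130)
print("key",ray("top",[f(251,328)],.034))
print("key scene",ray("scene",[(391.9,204.5)],.034))
E
```

```text
edge: free [ 0.5611 -0.2297] 0.0914 fixed R [ 0.5564 -0.229 ]
depth: [ 0.5577 -0.2234  0.0843] 593
edge: free [ 0.542  -0.4103] 0.1024 fixed R [ 0.5508 -0.4112]
depth: [ 0.5505 -0.4094  0.084 ] 601
large [ 0.54926128 -0.41959983] 0.10206422548638806 39
key [[ 0.39302731 -0.3165861   0.034     ]]
key scene [[ 0.38926381 -0.31335428  0.034     ]]
```

```bash
python3 - <<'E'
from h import *
I=cv2.imread("pics/top2.png");g=cv2.cvtColor(I,cv2.COLOR_BGR2GRAY).astype(np.float32)
c=np.array([.557,-.226])
for z,lo,hi in((.112,.084,.108),(.122,.066,.096)):
  print("z",z)
  for a in range(-180,180,15):
    t=np.radians(a);r=np.arange(lo,hi,.002);W=np.c_[c[0]+r*np.cos(t),c[1]+r*np.sin(t),np.full(len(r),z)]
    uv=proj("top",W).astype(np.float32);s=cv2.remap(g,uv[:,0][None],uv[:,1][None],cv2.INTER_LINEAR)[0];print(a,s.astype(int))
f=lambda x,y:((x+.5)*.3-.5+320,(y+.5)*.3-.5+130)
print(ray("top",[f(65,160),f(295,170)],.098))
# depth by centroid of handle points
D=np.load("pics/top2.npy");P=cloud("top",D).reshape(-1,3);d=np.hypot(*(P[:,:2]-c).T);h=P[(d>.1)&(d<.13)&(P[:,2]>.06)&(P[:,2]<.115)]
for s in(1,-1):q=h[(h[:,1]-c[1])*s>0];print(len(q),q.mean(0),q[:,1].min(),q[:,1].max())
E
```

```text
z 0.112
-180 [151 143 143 142 141 131 118 100  85  73  66  63]
-165 [156 140 124 119 114 105  93  79  73  71  74  77]
-150 [161 149 136 127 123 116 105  93  84  80  80  80]
-135 [164 154 143 137 136 127 110  95  87  81  83  83]
-120 [163 155 144 137 134 141 142 131 115  96  89  84]
-105 [164 171 161 147 131 115 101  89  80  76  76  78]
-90 [155 162 161 149 135 121 105  92  83  78  77  93]
-75 [155 164 163 153 141 129 116 106 102 102 113 127]
-60 [151 162 163 157 146 133 119 105  94  85  83  82]
-45 [149 164 173 173 166 157 140 121 101  88  80  80]
-30 [149 160 165 158 148 134 118 102  88  79  77  78]
-15 [149 165 162 156 140 123 105  91  83  78  77  78]
0 [164 175 167 159 142 126 112 100  89  84  81  80]
15 [165 165 159 143 125 107  91  85  79  77  77  78]
30 [162 159 148 138 133 126 114 100  87  78  76  76]
45 [163 154 144 142 143 139 121 103  91  85  83  83]
60 [163 152 136 130 129 124 110  97  87  83  83  83]
75 [156 139 129 126 121 114  99  83  78  76  80  85]
90 [158 152 149 153 148 134 112  90  77  67  63  63]
105 [151 150 153 157 147 131 111  93  85  76  70  66]
120 [148 149 1
[... 1334 characters left out ...]
 [220 221 221 220 219 212 205 191 178 164 150 134 126 123 116]
90 [221 221 221 219 215 210 201 192 181 169 157 152 150 152 142]
105 [222 221 221 220 220 213 205 192 179 164 154 150 153 158 146]
120 [221 221 221 221 219 214 206 194 179 164 149 144 151 156 151]
135 [218 219 219 219 217 212 204 193 179 162 149 153 168 181 175]
150 [219 220 220 219 218 212 205 193 181 165 150 152 161 168 171]
165 [219 219 218 218 214 209 200 191 178 165 149 141 149 153 154]
[[ 0.55737992 -0.10607693  0.098     ]
 [ 0.55387555 -0.3490497   0.098     ]]
64 [ 0.5593544  -0.1140085   0.09951589] -0.13383764490088135 -0.10504195615402315
53 [ 0.55898675 -0.3344128   0.09977762] -0.3421839305014287 -0.3177115947741056
```

The outer rim is symmetric about (0.557,-0.226), so the pot needs about (-6,+6.5) mm more. I'll go back in with the fingers turned 43° so they lie along that direction, and push once.

```bash
python3 -m jog '[{"delta_pos":[0,-0.4,0],"dr":[0,0,0.15]},{"delta_pos":[0,-0.8,0],"dr":[0,0,0.3]},{"delta_pos":[0,-1,0],"dr":[0,0,0.45]}]'
python3 -m jog '[{"delta_pos":[0,-0.4,0],"dr":[0,0,0.15]},{"delta_pos":[0,-0.8,0],"dr":[0,0,0.3]},{"delta_pos":[0,-1,0],"dr":[0,0,0.45]}]'
python3 -m jog '[{"delta_pos":[0.2,-0.5,0],"dr":[0,0,0.056]},{"delta_pos":[0.5,-1,0],"dr":[0,0,0.056]},{"delta_pos":[0.55,-1,0],"dr":[0,0,0.056]}]'
python3 -m jog '[{"delta_pos":[0.25,-0.5,0],"dr":[0,0,0]},{"delta_pos":[0.5,-1,0],"dr":[0,0,0]},{"delta_pos":[0.5,-1.0,0],"dr":[0,0,0]}]'
python3 -m jog '[{"delta_pos":[0,-0.11,0],"dr":[0,0,0]},{"delta_pos":[0,-0.11,-0.3],"dr":[0,0,0]},{"delta_pos":[0,-0.11,-0.6],"dr":[0,0,0]},{"delta_pos":[0,-0.11,-0.9],"dr":[0,0,0]},{"delta_pos":[0,-0.11,-1],"dr":[0,0,0]}]'
python3 -m jog '[{"delta_pos":[0,0,-0.2],"dr":[0,0,0]},{"delta_pos":[0,0,-0.4],"dr":[0,0,0]},{"delta_pos":[0,0,-0.6],"dr":[0,0,0]},{"delta_pos":[0,0,-0.8],"dr":[0,0,0]},{"delta_pos":[0,0,-1],"dr":[0,0,0]},{"delta_pos":[0,0,-1],"dr":[0,0,0]},{"delta_pos":[0,0,-1],"dr":[0,0,0]}]'
```

```text
time_s: 6.8
eef_pos: [0.4725, 0.0194, 0.235]
eef_rot: [-180.0, 0.1, 20.5]
contact_force: [0.5, -0.0, -1.1]
opening: 0.0951
grip_force: 0.0
time_s: 7.05
eef_pos: [0.4723, -0.0614, 0.2351]
eef_rot: [-180.0, 0.0, 40.6]
contact_force: [-0.2, 0.8, -0.1]
opening: 0.0951
grip_force: 0.0
time_s: 7.3
eef_pos: [0.5181, -0.1437, 0.235]
eef_rot: [179.9, 0.0, 42.7]
contact_force: [-1.1, 0.1, -1.2]
opening: 0.0953
grip_force: 0.0
time_s: 7.55
eef_pos: [0.5579, -0.2237, 0.2344]
eef_rot: [180.0, 0.0, 42.7]
contact_force: [0.1, 0.8, 0.8]
opening: 0.0954
grip_force: 0.0
time_s: 7.97
eef_pos: [0.5547, -0.2259, 0.1524]
eef_rot: [-179.7, 0.1, 42.9]
contact_force: [0.0, 0.5, -0.0]
opening: 0.0951
grip_force: 0.0
time_s: 8.55
eef_pos: [0.5565, -0.2263, 0.0757]
eef_rot: [-179.9, 0.0, 43.0]
contact_force: [0.6, -0.2, 1.0]
opening: 0.0951
grip_force: 0.0
```

```bash
python3 -m jog '[{"delta_pos":[-0.06,0.06,0],"dr":[0,0,0]},{"delta_pos":[-0.11,0.12,0],"dr":[0,0,0]},{"delta_pos":[-0.16,0.17,0],"dr":[0,0,0]},{"delta_pos":[-0.2,0.21,0],"dr":[0,0,0]},{"delta_pos":[-0.23,0.25,0],"dr":[0,0,0]},{"delta_pos":[-0.25,0.27,0],"dr":[0,0,0]},{"delta_pos":[-0.25,0.27,0],"dr":[0,0,0]}]'
python3 -m jog '[{"delta_pos":[0.12,-0.13,0],"dr":[0,0,0]},{"delta_pos":[0.12,-0.13,0.3],"dr":[0,0,0]},{"delta_pos":[0.12,-0.13,0.7],"dr":[0,0,0]},{"delta_pos":[0.12,-0.13,1],"dr":[0,0,0]},{"delta_pos":[0.12,-0.13,1],"dr":[0,0,0]}]'
python3 -m jog '[{"delta_pos":[-0.4,0.5,0.5],"dr":[0,0,0]},{"delta_pos":[-0.8,1,1],"dr":[0,0,0]},{"delta_pos":[-1,1,1],"dr":[0,0,0]}]'
python3 -m jog '[{"delta_pos":[0,0.5,0],"dr":[0,0,0]},{"delta_pos":[0,1,0],"dr":[0,0,0]}]'
python3 -m jog '[{"delta_pos":[0,0.5,0],"dr":[0,0,0]},{"delta_pos":[0,1,0],"dr":[0,0,0]}]'
python3 -m jog '[{"delta_pos":[0,0.5,0],"dr":[0,0,0]},{"delta_pos":[0,1,0],"dr":[0,0,0]},{"delta_pos":[0,1,0],"dr":[0,0,0]}]'
python3 - <<'E'
from h import *
p,d=robot.capture("top");cv2.imwrite("pics/top3.png",p);np.save("pics/top3.npy",d)
o=robot.get_obs();print(o["joint_pos"].round(1))
from pot import measure
measure("top3");
from scipy.optimize import least_squares
g=cv2.cvtColor(p,cv2.COLOR_BGR2GRAY).astype(np.float32);c=np.array([.551,-.22])
for k in range(4):
  E=[]
  for a in range(-180,180,10):
    t=np.radians(a);r=np.arange(.086,.108,.0005);W=np.c_[c[0]+r*np.cos(t),c[1]+r*np.sin(t),np.full(len(r),.112)]
    uv=proj("top",W).astype(np.float32);s=cv2.remap(g,uv[:,0][None],uv[:,1][None],cv2.INTER_LINEAR)[0]
    i=np.argmax(s<115)
    if i>0:E.append(W[i,:2])
  E=np.array(E);c=least_squares(lambda q:np.hypot(*(E-q).T)-.096,c,loss="soft_l1",f_scale=.001).x
print("all-round edge",c,len(E))
E
```

```text
time_s: 9.13
eef_pos: [0.5372, -0.2047, 0.0762]
eef_rot: [179.9, -0.0, 43.0]
contact_force: [2.4, -2.6, 1.9]
opening: 0.0951
grip_force: 1.6
time_s: 9.55
eef_pos: [0.5477, -0.2155, 0.1598]
eef_rot: [179.7, -0.1, 43.0]
contact_force: [0.4, -0.2, 0.5]
opening: 0.0949
grip_force: 0.0
time_s: 9.8
eef_pos: [0.4759, -0.1412, 0.2282]
eef_rot: [-179.9, 0.0, 43.0]
contact_force: [-0.6, 0.5, 0.5]
opening: 0.0948
grip_force: 0.0
time_s: 9.97
eef_pos: [0.4752, -0.0617, 0.229]
eef_rot: [179.9, -0.0, 42.8]
contact_force: [0.8, -0.9, -0.1]
opening: 0.0951
grip_force: 0.0
time_s: 10.13
eef_pos: [0.4756, 0.0192, 0.2279]
eef_rot: [-180.0, 0.0, 42.9]
contact_force: [1.5, -0.9, 0.5]
opening: 0.0951
grip_force: 0.0
time_s: 10.38
eef_pos: [0.4771, 0.1027, 0.2335]
eef_rot: [179.7, -0.4, 43.2]
contact_force: [-21.0, 27.2, 63.7]
opening: 0.0946
grip_force: 34.6
[  4.2  15.5 106.9   0.3  57.   50.8]
edge: free [ 0.557  -0.2224] 0.09 fixed R [ 0.5512 -0.2218]
depth: [ 0.5522 -0.2166  0.0845] 607
all-round edge [ 0.55126008 -0.21860337] 34
```

The pot is on target, at (0.5513,-0.2186) against (0.551,-0.2195). The turned finger is touching the rice cooker, though, so I'll back away up and towards the robot at once.

```bash
python3 -m jog '[{"delta_pos":[-0.2,0,0.3],"dr":[0,0,0]},{"delta_pos":[-0.5,0,0.6],"dr":[0,0,0]},{"delta_pos":[-0.8,0,0.8],"dr":[0,0,0]},{"delta_pos":[-0.8,0,0.8],"dr":[0,0,0]}]'
python3 - <<'E'
from h import *
p,d=robot.capture("top");cv2.imwrite("pics/top4.png",p);np.save("pics/top4.npy",d)
q,e=robot.capture("scene");cv2.imwrite("pics/scene4.png",q);np.save("pics/scene4.npy",e)
a=cv2.imread("pics/top0.png")
for n,b in(("spice",(255,215,20,22)),("orange",(297,220,26,22)),("lid",(160,155,75,75)),("cooker",(238,90,95,90))):
    x,y,w,h=b;print(n,np.abs(a[y:y+h,x:x+w].astype(int)-p[y:y+h,x:x+w]).mean().round(1))
print(robot.get_obs()["contact_force"])
P=cloud("top",np.load("pics/top0.npy"))
for v in range(180,222,4):print(v,[tuple(P[v,u].round(3)) for u in(250,270,290,305)])
cv2.imwrite("pics/v4.png",np.hstack([cv2.resize(p[80:250,150:350],(440,374)),cv2.resize(q[130:300,150:310],(352,374))]))
E
```

```text
time_s: 10.77
eef_pos: [0.4098, 0.0978, 0.2943]
eef_rot: [179.9, -0.1, 43.0]
contact_force: [-0.6, 0.4, 0.5]
opening: 0.095
grip_force: 0.0
spice 28.0
orange 31.3
lid 1.5
cooker 4.2
[-1.13515248  0.39219387 -0.65285807]
180 [(np.float64(0.51), np.float64(0.199), np.float64(0.228)), (np.float64(0.51), np.float64(0.135), np.float64(0.239)), (np.float64(0.513), np.float64(0.071), np.float64(0.233)), (np.float64(0.514), np.float64(0.023), np.float64(0.237))]
184 [(np.float64(0.499), np.float64(0.199), np.float64(0.219)), (np.float64(0.499), np.float64(0.135), np.float64(0.23)), (np.float64(0.501), np.float64(0.07), np.float64(0.228)), (np.float64(0.503), np.float64(0.022), np.float64(0.225))]
188 [(np.float64(0.49), np.float64(0.2), np.float64(0.201)), (np.float64(0.487), np.float64(0.134), np.float64(0.224)), (np.float64(0.488), np.float64(0.07), np.float64(0.227)), (np.float64(0.49), np.float64(0.022), np.float64(0.226))]
192 [(np.float64(0.48), np.float64(0.2), np.float64(0.185)), (np.float64(0.477), np.float64(0.134), np.float64(0.208)), (np.float64(0.478), np.float64(0.069), np.floa
[... 1056 characters left out ...]
np.float64(0.207), np.float64(0.001)), (np.float64(0.445), np.float64(0.134), np.float64(-0.007)), (np.float64(0.445), np.float64(0.061), np.float64(0.005)), (np.float64(0.447), np.float64(0.005), np.float64(0.001))]
216 [(np.float64(0.427), np.float64(0.207), np.float64(-0.005)), (np.float64(0.429), np.float64(0.133), np.float64(-0.001)), (np.float64(0.431), np.float64(0.06), np.float64(-0.001)), (np.float64(0.433), np.float64(0.005), np.float64(-0.005))]
220 [(np.float64(0.411), np.float64(0.206), np.float64(0.004)), (np.float64(0.414), np.float64(0.133), np.float64(0.003)), (np.float64(0.415), np.float64(0.06), np.float64(0.011)), (np.float64(0.418), np.float64(0.005), np.float64(0.001))]
```

View pics/v4.png

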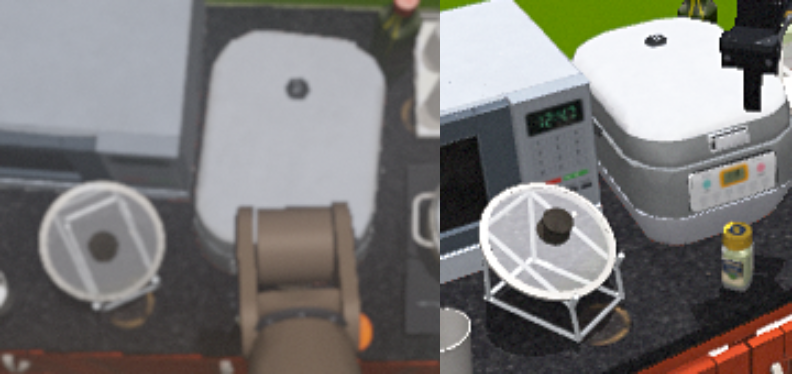

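The cooker, spice jar and lid are where they were, and contact has cleared. The knob is at crop (103,245) in the top view. I'll move towards the lid and set the yaw so the fingers close horizontally across its slope.

```bash
python3 -m jog '[{"delta_pos":[0,0.5,0],"dr":[0,0,-0.15]},{"delta_pos":[0,1,0],"dr":[0,0,-0.3]},{"delta_pos":[0,1,0],"dr":[0,0,-0.383]}]'
python3 -m jog '[{"delta_pos":[0,0.5,0],"dr":[0,0,0]},{"delta_pos":[0,1,0],"dr":[0,0,0]},{"delta_pos":[0,1,0],"dr":[0,0,0]},{"delta_pos":[0,1,0],"dr":[0,0,0]},{"delta_pos":[0,1,0],"dr":[0,0,0]}]'
python3 - <<'E'
from h import *
from scipy.spatial.transform import Rotation as Ro
o=robot.get_obs();p=o["eef_pos"];R=Ro.from_euler("xyz",o["eef_rot"],degrees=True)
n=np.array([-.4095,-.1975,.891]);n/=np.linalg.norm(n);KT=np.array([.4755,.3797,.158])
y=np.array([.4344,-.9007,0]);z=-n;T=Ro.from_matrix(np.c_[np.cross(y,z),y,z])
print(p,o["eef_rot"],"dr",((T*R.inv()).as_rotvec()/(np.pi/4)).round(3))
for s in(.05,-.023):print((KT+s*n).round(4),((KT+s*n-p)/.08).round(3))
print("n units",(n*.01/.08).round(4),o["joint_pos"].round(1))
E
```

```text
time_s: 11.12
eef_pos: [0.4131, 0.18, 0.2907]
eef_rot: [-179.9, 0.1, 25.5]
contact_force: [0.0, -0.5, -0.2]
opening: 0.095
grip_force: 0.0
time_s: 11.53
eef_pos: [0.4127, 0.2573, 0.2906]
eef_rot: [180.0, 0.1, 25.8]
contact_force: [0.2, -0.5, -0.2]
opening: 0.0951
grip_force: 0.0
[0.41266772 0.25726355 0.29064231] [1.79987750e+02 1.46920503e-01 2.57872130e+01] dr [ 0.263 -0.544 -0.001]
[0.455  0.3698 0.2025] [ 0.53   1.407 -1.101]
[0.4849 0.3842 0.1375] [ 0.903  1.587 -1.914]
n units [-0.0512 -0.0247  0.1113] [ 24.2  12.3 101.8  -0.   66.   88.4]
```

```bash
python3 -m jog '[{"delta_pos":[0.1,0.3,0],"dr":[0.06,-0.13,0]},{"delta_pos":[0.2,0.6,0],"dr":[0.12,-0.26,0]},{"delta_pos":[0.3,0.9,-0.1],"dr":[0.18,-0.39,0]},{"delta_pos":[0.3,1,-0.1],"dr":[0.24,-0.5,0]},{"delta_pos":[0.3,1,-0.1],"dr":[0.263,-0.544,0]},{"delta_pos":[0.3,1,-0.1],"dr":[0.263,-0.544,0]}]'
python3 -m jog '[{"delta_pos":[0.1,0.2,-0.4],"dr":[0,0,0]},{"delta_pos":[0.23,0.4,-0.8],"dr":[0,0,0]},{"delta_pos":[0.23,0.407,-1],"dr":[0,0,0]},{"delta_pos":[0.23,0.407,-1],"dr":[0,0,0]},{"delta_pos":[0.23,0.407,-1],"dr":[0,0,0]},{"delta_pos":[0.23,0.407,-1],"dr":[0,0,0]}]'
python3 - <<'E'
from h import *
q,e=robot.capture("scene");cv2.imwrite("pics/scene5.png",q)
print(robot.get_obs()["eef_pos"])
E
```

```text
time_s: 12.03
eef_pos: [0.4358, 0.336, 0.283]
eef_rot: [180.0, -27.2, 25.7]
contact_force: [0.9, 0.7, 0.6]
opening: 0.095
grip_force: 0.0
time_s: 12.53
eef_pos: [0.4559, 0.3694, 0.2052]
eef_rot: [-180.0, -27.2, 25.7]
contact_force: [-0.5, -0.3, 0.7]
opening: 0.0951
grip_force: 0.0
[0.45578704 0.3696171  0.20556014]
```

```bash
python3 -m jog '[{"delta_pos":[0.08,0.04,-0.2],"dr":[0,0,0]},{"delta_pos":[0.17,0.086,-0.4],"dr":[0,0,0]},{"delta_pos":[0.25,0.126,-0.58],"dr":[0,0,0]},{"delta_pos":[0.31,0.156,-0.72],"dr":[0,0,0]},{"delta_pos":[0.35,0.175,-0.81],"dr":[0,0,0]},{"delta_pos":[0.364,0.183,-0.85],"dr":[0,0,0]},{"delta_pos":[0.364,0.183,-0.85],"dr":[0,0,0]},{"delta_pos":[0.364,0.183,-0.85],"dr":[0,0,0]}]'
python3 - <<'E'
from h import *
q,e=robot.capture("scene");cv2.imwrite("pics/scene6.png",q)
p,d=robot.capture("top");cv2.imwrite("pics/top6.png",p)
cv2.imwrite("pics/v6.png",np.hstack([cv2.resize(q[180:300,140:260],(400,400),interpolation=cv2.INTER_CUBIC),cv2.resize(p[130:250,140:260],(400,400),interpolation=cv2.INTER_CUBIC)]))
print(robot.get_obs()["eef_pos"])
E
```

```text
time_s: 13.25
eef_pos: [0.4842, 0.3846, 0.1366]
eef_rot: [-180.0, -27.2, 25.7]
contact_force: [-0.3, -0.3, 0.2]
opening: 0.0953
grip_force: 0.0
[0.4841367  0.38470032 0.13681874]
```

View pics/v6.png

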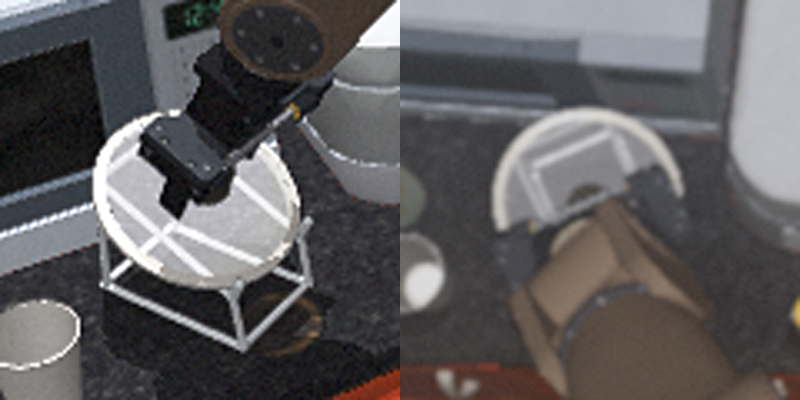

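The fingers straddle the knob on both sides in the scene view, and the lid is still on its stand. That was my tenth picture, so from here I'll measure by numbers only. I'll close the gripper.

```bash
python3 -m jog '[{"delta_pos":[0,0,0],"dr":[0,0,0]},{"delta_pos":[0,0,0],"dr":[0,0,0]},{"delta_pos":[0,0,0],"dr":[0,0,0]},{"delta_pos":[0,0,0],"dr":[0,0,0]},{"delta_pos":[0,0,0],"dr":[0,0,0]},{"delta_pos":[0,0,0],"dr":[0,0,0]},{"delta_pos":[0,0,0],"dr":[0,0,0]},{"delta_pos":[0,0,0],"dr":[0,0,0]},{"delta_pos":[0,0,0],"dr":[0,0,0]},{"delta_pos":[0,0,0],"dr":[0,0,0]}]' 0
```

```text
time_s: 14.18
eef_pos: [0.484, 0.3845, 0.1359]
eef_rot: [-180.0, -27.2, 25.7]
contact_force: [-1.0, -0.6, -0.2]
opening: 0.0426
grip_force: 30.0
```

```bash
python3 -m jog '[{"delta_pos":[-0.03,-0.015,0.067],"dr":[0,0,0]},{"delta_pos":[-0.08,-0.037,0.17],"dr":[0,0,0]},{"delta_pos":[-0.15,-0.074,0.33],"dr":[0,0,0]},{"delta_pos":[-0.23,-0.111,0.5],"dr":[0,0,0]},{"delta_pos":[-0.31,-0.15,0.67],"dr":[0,0,0]},{"delta_pos":[-0.41,-0.2,0.89],"dr":[0,0,0]},{"delta_pos":[-0.41,-0.2,0.89],"dr":[0,0,0]},{"delta_pos":[-0.41,-0.2,0.89],"dr":[0,0,0]}]'
```

```text
time_s: 14.85
eef_pos: [0.4511, 0.3687, 0.2082]
eef_rot: [-180.0, -27.3, 25.7]
contact_force: [0.0, -0.4, -3.8]
opening: 0.0427
grip_force: 30.0
```

```bash
python3 -m jog '[{"delta_pos":[-0.05,-0.05,0.2],"dr":[-0.05,0.1,0]},{"delta_pos":[-0.1,-0.1,0.4],"dr":[-0.1,0.21,0]},{"delta_pos":[-0.15,-0.1,0.6],"dr":[-0.155,0.32,0]},{"delta_pos":[-0.15,-0.1,0.8],"dr":[-0.21,0.43,0]},{"delta_pos":[-0.15,-0.1,1],"dr":[-0.263,0.544,0]},{"delta_pos":[-0.15,-0.1,1],"dr":[-0.263,0.544,0]}]'
python3 -m jog '[{"delta_pos":[0,-0.2,0.3],"dr":[0,0,0]},{"delta_pos":[0,-0.5,0.6],"dr":[0,0,0]},{"delta_pos":[0,-0.8,0.9],"dr":[0,0,0]},{"delta_pos":[0,-1,0.9],"dr":[0,0,0]}]'
python3 -m jog '[{"delta_pos":[0,-0.35,0],"dr":[0,0,0]},{"delta_pos":[0,-0.7,0],"dr":[0,0,0]},{"delta_pos":[0,-1,0],"dr":[0,0,0]}]'
python3 -m jog '[{"delta_pos":[0,-0.35,0],"dr":[0,0,0]},{"delta_pos":[0,-0.7,0],"dr":[0,0,0]},{"delta_pos":[0,-1,0],"dr":[0,0,0]}]'
python3 -m jog '[{"delta_pos":[0,-0.35,0],"dr":[0,0,0]},{"delta_pos":[0,-0.7,0],"dr":[0,0,0]},{"delta_pos":[0,-1,0],"dr":[0,0,0]}]'
python3 -m jog '[{"delta_pos":[0.2,-0.35,0],"dr":[0,0,0]},{"delta_pos":[0.4,-0.7,0],"dr":[0,0,0]},{"delta_pos":[0.5,-1,0],"dr":[0,0,0]}]'
python3 -m jog '[{"delta_pos":[0.3,-0.35,0],"dr":[0,0,0]},{"delta_pos":[0.6,-0.7,0],"dr":[0,0,0]},{"delta_pos":[0.9,-1,0],"dr":[0,0,0]}]'
python3 -m jog '[{"delta_pos":[0,-0.35,0],"dr":[0,0,0]},{"delta_pos":[0,-0.7,0],"dr":[0,0,0]},{"delta_pos":[0,-1,0],"dr":[0,0,0]},{"delta_pos":[0,-1,0],"dr":[0,0,0]},{"delta_pos":[0,-1,0],"dr":[0,0,0]},{"delta_pos":[0,-1,0],"dr":[0,0,0]}]'
```

```text
time_s: 15.35
eef_pos: [0.4415, 0.3615, 0.2885]
eef_rot: [-180.0, 0.1, 25.7]
contact_force: [0.1, -0.3, -3.5]
opening: 0.0426
grip_force: 30.0
time_s: 15.68
eef_pos: [0.4405, 0.2797, 0.3614]
eef_rot: [179.9, -0.5, 25.7]
contact_force: [0.9, 0.5, -3.0]
opening: 0.0425
grip_force: 30.0
time_s: 15.93
eef_pos: [0.4393, 0.1992, 0.3572]
eef_rot: [179.9, -0.1, 25.7]
contact_force: [0.4, 0.1, -3.9]
opening: 0.0423
grip_force: 30.0
time_s: 16.18
eef_pos: [0.4393, 0.119, 0.3573]
eef_rot: [179.9, -0.1, 25.7]
contact_force: [0.1, -0.6, -3.4]
opening: 0.0425
grip_force: 30.0
time_s: 16.43
eef_pos: [0.4392, 0.039, 0.3573]
eef_rot: [179.9, -0.1, 25.7]
contact_force: [1.7, 0.4, -3.7]
opening: 0.0426
grip_force: 30.0
time_s: 16.68
eef_pos: [0.4805, -0.0414, 0.3572]
eef_rot: [179.9, -0.1, 25.7]
contact_force: [0.9, 0.5, -3.1]
opening: 0.0426
grip_force: 30.0
time_s: 16.93
eef_pos: [0.5523, -0.1215, 0.3571]
eef_rot: [179.9, -0.1, 25.7]
contact_force: [-0.0, 0.8, -2.9]
opening: 0.0425
grip_force: 30.0
time_s: 17.43
eef_pos: [0.5513, -0.199, 0.3578]
eef_rot: [180.0, 0.0, 25.7]
contact_force: [0.0, 0.1, -3.3]
opening: 0.0425
grip_force: 30.0
```

```bash
python3 -m jog '[{"delta_pos":[0,-0.1,-0.3],"dr":[0,0,0]},{"delta_pos":[0,-0.2,-0.6],"dr":[0,0,0]},{"delta_pos":[0,-0.23,-0.9],"dr":[0,0,0]},{"delta_pos":[0,-0.23,-1],"dr":[0,0,0]}]'
python3 -m jog '[{"delta_pos":[0,0,-0.3],"dr":[0,0,0]},{"delta_pos":[0,0,-0.6],"dr":[0,0,0]},{"delta_pos":[0,0,-0.8],"dr":[0,0,0]},{"delta_pos":[0,0,-0.9],"dr":[0,0,0]},{"delta_pos":[0,0,-0.9],"dr":[0,0,0]},{"delta_pos":[0,0,-0.9],"dr":[0,0,0]},{"delta_pos":[0,0,-0.9],"dr":[0,0,0]}]'
python3 - <<'E'
from h import *
from scipy.optimize import least_squares
for n in("top","scene"):
    p,d=robot.capture(n);cv2.imwrite(f"pics/{n}7.png",p);np.save(f"pics/{n}7.npy",d)
    o=robot.get_obs();c=o["eef_pos"];P=cloud(n,d).reshape(-1,3);col=p.reshape(-1,3).astype(int)
    zr=c[2]-.034
    m=(np.hypot(*(P[:,:2]-c[:2]).T)<.115)&(abs(P[:,2]-zr)<.03)&(col.min(1)>140)
    Q=P[m];print(n,c.round(4),m.sum())
    if m.sum()<10:continue
    az=np.degrees(np.arctan2(Q[:,1]-c[1],Q[:,0]-c[0]));print("az hist",np.histogram(az,12,(-180,180))[0],"z",np.percentile(Q[:,2],[10,50,90]).round(4),"expect",zr.round(4))
    r=np.hypot(*(Q[:,:2]-c[:2]).T);print("r",np.percentile(r,[5,50,95]).round(4))
    s=least_squares(lambda q:np.hypot(*(Q[r>.075,:2]-q).T)-.091,c[:2],loss="soft_l1",f_scale=.003).x;print("fit",s.round(4))
E
```

```text
time_s: 17.77
eef_pos: [0.5504, -0.2166, 0.2756]
eef_rot: [-179.8, 0.1, 25.8]
contact_force: [-1.2, 0.4, -3.6]
opening: 0.0426
grip_force: 30.0
time_s: 18.35
eef_pos: [0.552, -0.2177, 0.2086]
eef_rot: [179.9, -0.1, 25.8]
contact_force: [-0.1, 0.5, -3.2]
opening: 0.0423
grip_force: 30.0
top [ 0.5519 -0.2178  0.2086] 392
az hist [  0   0   0   0   0   0  63 129  97 101   2   0] z [0.1843 0.1901 0.1964] expect 0.1746
r [0.0636 0.0818 0.0953]
fit [ 0.5527 -0.2245]
scene [ 0.5518 -0.2178  0.2085] 52
az hist [13 28 11  0  0  0  0  0  0  0  0  0] z [0.183  0.1859 0.1893] expect 0.1745
r [0.0795 0.0888 0.0944]
fit [ 0.5519 -0.2142]
```

```bash
cat > lid.py <<'E'
from h import *
from scipy.optimize import least_squares
def edge(n,img,c,z,az,lo=.080,hi=.112,R=.095,thr=None):
    g=cv2.cvtColor(img,cv2.COLOR_BGR2GRAY).astype(np.float32);c=np.array(c,float)
    for k in range(5):
        E=[];A=[]
        for a in az:
            t=np.radians(a);r=np.arange(lo,hi,.0005);W=np.c_[c[0]+r*np.cos(t),c[1]+r*np.sin(t),np.full(len(r),z)]
            uv=proj(n,W).astype(np.float32);s=cv2.remap(g,uv[:,0][None],uv[:,1][None],cv2.INTER_LINEAR)[0]
            i=np.argmin(np.gradient(cv2.GaussianBlur(s[None],(9,1),0)[0]))
            if 4<i<len(r)-4 and s[:i+1].max()-s[i:].min()>50:E.append(W[i,:2]);A.append(a)
        E=np.array(E)
        if len(E)<5:return None
        c=least_squares(lambda q:np.hypot(*(E-q).T)-R,c,loss="soft_l1",f_scale=.001).x
    res=np.hypot(*(E-c).T)-R
    s=np.linalg.lstsq(np.c_[2*E,np.ones(len(E))],(E**2).sum(1),rcond=None)[0]
    return c.round(4),"rms",np.sqrt((res**2).mean()).round(4),"n",len(E),(min(A),max(A)),"free",s[:2].round(4),np.sqrt(s[2]+s[:2]@s[:2]).round(4)
E
python3 - <<'E'
from lid import *
t=cv2.imread("pics/top7.png");s=cv2.imread("pics/scene7.png")
for z in(.172,.178,.185):
    print(z,"top",edge("top",t,(.5525,-.219),z,range(-10,120,4)))
    print(z,"scene",edge("scene",s,(.5525,-.219),z,range(-180,180,4)))
E
```

```text
0.172 top (array([ 0.5575, -0.2179]), 'rms', np.float64(0.0035), 'n', 29, (6, 118), 'free', array([ 0.5609, -0.2109]), np.float64(0.0887))
0.172 scene (array([ 0.5487, -0.2214]), 'rms', np.float64(0.007), 'n', 41, (-164, 88), 'free', array([ 0.5484, -0.221 ]), np.float64(0.0956))
0.178 top (array([ 0.5557, -0.217 ]), 'rms', np.float64(0.0035), 'n', 29, (6, 118), 'free', array([ 0.5591, -0.2099]), np.float64(0.0887))
0.178 scene (array([ 0.5588, -0.226 ]), 'rms', np.float64(0.0051), 'n', 37, (-168, 88), 'free', array([ 0.5583, -0.2245]), np.float64(0.0965))
0.185 top (array([ 0.5538, -0.2159]), 'rms', np.float64(0.0035), 'n', 29, (6, 118), 'free', array([ 0.5575, -0.2083]), np.float64(0.0882))
0.185 scene (array([ 0.5494, -0.217 ]), 'rms', np.float64(0.0048), 'n', 37, (-168, 88), 'free', array([ 0.5485, -0.216 ]), np.float64(0.0956))
```

```bash
python3 -m jog '[{"delta_pos":[-0.02,-0.015,-0.15],"dr":[0,0,0]},{"delta_pos":[-0.02,-0.015,-0.3],"dr":[0,0,0]},{"delta_pos":[-0.02,-0.015,-0.42],"dr":[0,0,0]},{"delta_pos":[-0.02,-0.015,-0.5],"dr":[0,0,0]},{"delta_pos":[-0.02,-0.015,-0.55],"dr":[0,0,0]},{"delta_pos":[-0.02,-0.015,-0.55],"dr":[0,0,0]}]'
python3 -m jog '[{"delta_pos":[0,0,-0.03],"dr":[0,0,0]},{"delta_pos":[0,0,-0.05],"dr":[0,0,0]},{"delta_pos":[0,0,-0.05],"dr":[0,0,0]}]'
python3 -m jog '[{"delta_pos":[0,0,-0.03],"dr":[0,0,0]},{"delta_pos":[0,0,-0.05],"dr":[0,0,0]},{"delta_pos":[0,0,-0.05],"dr":[0,0,0]}]'
```

```text
time_s: 18.95
eef_pos: [0.5496, -0.2189, 0.1627]
eef_rot: [-180.0, 0.0, 25.8]
contact_force: [-0.3, -1.3, -3.4]
opening: 0.0428
grip_force: 30.0
time_s: 19.2
eef_pos: [0.5498, -0.219, 0.1592]
eef_rot: [180.0, -0.0, 25.8]
contact_force: [-0.2, 0.4, -3.8]
opening: 0.0422
grip_force: 30.0
time_s: 19.45
eef_pos: [0.55, -0.2191, 0.156]
eef_rot: [179.9, -0.0, 25.8]
contact_force: [-1.5, 0.6, 3.1]
opening: 0.0426
grip_force: 30.0
```

The lid touched the seal at TCP z of about 0.157, as computed. I'll release it, clear the view and check how well it is centred.

```bash
python3 -m jog '[{"delta_pos":[0,0,0.01],"dr":[0,0,0]},{"delta_pos":[0,0,0.01],"dr":[0,0,0]},{"delta_pos":[0,0,0.01],"dr":[0,0,0]},{"delta_pos":[0,0,0.01],"dr":[0,0,0]},{"delta_pos":[0,0,0.01],"dr":[0,0,0]},{"delta_pos":[0,0,0.01],"dr":[0,0,0]}]' 1
python3 -m jog '[{"delta_pos":[0,0,0.2],"dr":[0,0,0]},{"delta_pos":[0,0,0.5],"dr":[0,0,0]},{"delta_pos":[0,0,1],"dr":[0,0,0]}]'
python3 -m jog '[{"delta_pos":[0,0,0.5],"dr":[0,0,0]},{"delta_pos":[0,0.2,1],"dr":[0,0,0]},{"delta_pos":[0,0.5,1],"dr":[0,0,0]},{"delta_pos":[0,1,1],"dr":[0,0,0]}]'
python3 -m jog '[{"delta_pos":[-0.4,0.5,0],"dr":[0,0,0]},{"delta_pos":[-0.8,1,0],"dr":[0,0,0]},{"delta_pos":[-1,1,0],"dr":[0,0,0]}]'
python3 -m jog '[{"delta_pos":[0,0.5,0],"dr":[0,0,0]},{"delta_pos":[0,1,0],"dr":[0,0,0]}]'
python3 -m jog '[{"delta_pos":[0,0.5,0],"dr":[0,0,0]},{"delta_pos":[0,1,0],"dr":[0,0,0]},{"delta_pos":[0,1,0],"dr":[0,0,0]},{"delta_pos":[0,1,0],"dr":[0,0,0]}]'
python3 - <<'E'
from lid import *
p,d=robot.capture("top");cv2.imwrite("pics/top8.png",p);np.save("pics/top8.npy",d)
print(robot.get_obs()["eef_pos"])
print("lid z.124",edge("top",p,(.551,-.219),.124,range(-180,180,5)))
P=cloud("top",d).reshape(-1,3);m=(np.hypot(P[:,0]-.551,P[:,1]+.219)<.04)&(p.reshape(-1,3).max(1)<90)&(P[:,2]>.1);Q=P[m];print("knob depth",len(Q),np.median(Q,0),Q.mean(0))
pts=np.argwhere(m.reshape(p.shape[:2]))[:,::-1];print("knob ray",pts.mean(0),ray("top",pts.mean(0),.18))
for c in(0,90,180,270):
    t=np.radians(c);r=np.arange(.084,.108,.002);W=np.c_[.551+r*np.cos(t),-.219+r*np.sin(t),np.full(len(r),.124)]
    uv=proj("top",W).astype(np.float32);print(c,cv2.remap(p,uv[:,0][None],uv[:,1][None],1)[0].mean(1).astype(int))
E
```

```text
time_s: 19.95
eef_pos: [0.5497, -0.219, 0.156]
eef_rot: [180.0, 0.0, 25.8]
contact_force: [0.3, 0.3, 0.1]
opening: 0.0769
grip_force: 0.0
time_s: 20.2
eef_pos: [0.5486, -0.2184, 0.234]
eef_rot: [-179.7, 0.2, 25.7]
contact_force: [0.2, 0.2, 0.0]
opening: 0.0939
grip_force: 0.0
time_s: 20.53
eef_pos: [0.5503, -0.1402, 0.3183]
eef_rot: [179.8, -0.2, 25.6]
contact_force: [0.4, 1.5, -1.3]
opening: 0.0947
grip_force: 0.0
time_s: 20.78
eef_pos: [0.4684, -0.0563, 0.3157]
eef_rot: [-180.0, 0.0, 25.8]
contact_force: [0.4, -0.6, -0.0]
opening: 0.0953
grip_force: 0.0
time_s: 20.95
eef_pos: [0.4685, 0.0218, 0.3166]
eef_rot: [180.0, -0.1, 25.6]
contact_force: [1.0, -0.3, 0.2]
opening: 0.095
grip_force: 0.0
time_s: 21.28
eef_pos: [0.4694, 0.1028, 0.316]
eef_rot: [180.0, -0.0, 26.0]
contact_force: [0.1, -0.0, 0.1]
opening: 0.095
grip_force: 0.0
[0.46957018 0.10150343 0.31597655]
lid z.124 (array([ 0.5516, -0.2207]), 'rms', np.float64(0.0036), 'n', 72, (-180, 175), 'free', array([ 0.5516, -0.2212]), np.float64(0.098))
knob depth 100 [ 0.54441994 -0.2144387   0.17757622] [ 0.54494781 -0.21469163  0.17489072]
knob ray [374.78 177.03] [[ 0.54374514 -0.21358947  0.18      ]]
0 [168 176 186 192 197 184 167 135 109  87  78  78]
90 [188 197 201 200 188 166 133 106  80  69  61  60]
180 [183 192 199 201 198 182 161 127  96  74  63  59]
270 [165 170 177 189 195 198 183 161 126 105 108 130]
```

The lid centre is at (0.551,-0.221) against the pot at (0.551,-0.219), which is close enough. I'll shut the fingers and press on the knob.

```bash
python3 -m jog '[{"delta_pos":[0,-0.5,0],"dr":[0,0,0]},{"delta_pos":[0,-1,0],"dr":[0,0,0]},{"delta_pos":[0,-1,0],"dr":[0,0,0]}]' 0
python3 -m jog '[{"delta_pos":[0,-0.5,0],"dr":[0,0,0]},{"delta_pos":[0,-1,0],"dr":[0,0,0]}]'
python3 -m jog '[{"delta_pos":[0.4,-0.5,0],"dr":[0,0,0]},{"delta_pos":[0.8,-0.9,0],"dr":[0,0,0]},{"delta_pos":[1,-1,0],"dr":[0,0,0]},{"delta_pos":[1,-1,0],"dr":[0,0,0]}]'
python3 -m jog '[{"delta_pos":[0.01,-0.5,0],"dr":[0,0,0]},{"delta_pos":[0.01,-1,-0.3],"dr":[0,0,0]},{"delta_pos":[0.01,-1.0,-0.6],"dr":[0,0,0]},{"delta_pos":[0.01,-1.0,-0.8],"dr":[0,0,0]},{"delta_pos":[0.01,-1.0,-0.9],"dr":[0,0,0]},{"delta_pos":[0.01,-1.0,-0.9],"dr":[0,0,0]},{"delta_pos":[0.01,-1.0,-0.9],"dr":[0,0,0]}]'
python3 -m jog '[{"delta_pos":[0,0,-0.2],"dr":[0,0,0]},{"delta_pos":[0,0,-0.4],"dr":[0,0,0]},{"delta_pos":[0,0,-0.5],"dr":[0,0,0]},{"delta_pos":[0,0,-0.56],"dr":[0,0,0]},{"delta_pos":[0,0,-0.6],"dr":[0,0,0]},{"delta_pos":[0,0,-0.6],"dr":[0,0,0]},{"delta_pos":[0,0,-0.6],"dr":[0,0,0]}]'
```

```text
time_s: 21.58
eef_pos: [0.4697, 0.0153, 0.3159]
eef_rot: [179.9, 0.0, 25.5]
contact_force: [0.4, -0.2, -1.3]
opening: 0.0806
grip_force: 0.0
time_s: 21.75
eef_pos: [0.4693, -0.0608, 0.3161]
eef_rot: [180.0, -0.0, 25.8]
contact_force: [1.2, 0.0, 0.6]
opening: 0.067
grip_force: 0.0
time_s: 22.08
eef_pos: [0.5522, -0.144, 0.3148]
eef_rot: [180.0, 0.0, 25.5]
contact_force: [0.4, -1.1, -0.5]
opening: 0.0406
grip_force: 0.0
time_s: 22.67
eef_pos: [0.5504, -0.2193, 0.2447]
eef_rot: [180.0, -0.0, 25.7]
contact_force: [-0.1, 0.0, 0.6]
opening: 0.0008
grip_force: 0.0
time_s: 23.25
eef_pos: [0.5508, -0.219, 0.1967]
eef_rot: [179.9, -0.0, 25.8]
contact_force: [0.4, -0.1, -0.3]
opening: 0.0012
grip_force: 0.0
```

```bash
python3 -m jog '[{"delta_pos":[0,-0.01,-0.06],"dr":[0,0,0]},{"delta_pos":[0,-0.01,-0.12],"dr":[0,0,0]},{"delta_pos":[0,-0.01,-0.17],"dr":[0,0,0]},{"delta_pos":[0,-0.01,-0.2],"dr":[0,0,0]},{"delta_pos":[0,-0.01,-0.2],"dr":[0,0,0]}]'
python3 -m jog '[{"delta_pos":[0,0,-0.02],"dr":[0,0,0]},{"delta_pos":[0,0,-0.04],"dr":[0,0,0]},{"delta_pos":[0,0,-0.05],"dr":[0,0,0]},{"delta_pos":[0,0,-0.05],"dr":[0,0,0]}]'
python3 -m jog '[{"delta_pos":[0,0,-0.02],"dr":[0,0,0]},{"delta_pos":[0,0,-0.04],"dr":[0,0,0]},{"delta_pos":[0,0,-0.05],"dr":[0,0,0]},{"delta_pos":[0,0,-0.05],"dr":[0,0,0]}]'
```

```text
time_s: 23.67
eef_pos: [0.5504, -0.2197, 0.1794]
eef_rot: [-180.0, 0.0, 25.7]
contact_force: [-0.6, -0.1, -0.3]
opening: 0.0003
grip_force: 0.0
time_s: 24.0
eef_pos: [0.5506, -0.2198, 0.1768]
eef_rot: [180.0, -0.0, 25.8]
contact_force: [-2.7, 0.4, 7.5]
opening: 0.0006
grip_force: 3.5
time_s: 24.33
eef_pos: [0.5506, -0.2198, 0.1729]
eef_rot: [179.9, -0.0, 25.8]
contact_force: [-3.0, 0.5, 8.7]
opening: 0.0005
grip_force: 4.0
```

```bash
python3 -m jog '[{"delta_pos":[0,0,-0.02],"dr":[0,0,0]},{"delta_pos":[0,0,-0.04],"dr":[0,0,0]},{"delta_pos":[0,0,-0.05],"dr":[0,0,0]},{"delta_pos":[0,0,-0.05],"dr":[0,0,0]}]'
python3 -m jog '[{"delta_pos":[0,0,-0.015],"dr":[0,0,0]},{"delta_pos":[0,0,-0.025],"dr":[0,0,0]},{"delta_pos":[0,0,-0.025],"dr":[0,0,0]},{"delta_pos":[0,0,-0.025],"dr":[0,0,0]}]'
```

```text
time_s: 24.67
eef_pos: [0.5507, -0.2198, 0.1694]
eef_rot: [179.9, -0.0, 25.8]
contact_force: [-2.8, 1.1, 12.6]
opening: 0.0002
grip_force: 5.9
time_s: 25.0
eef_pos: [0.5508, -0.2198, 0.1692]
eef_rot: [179.9, -0.1, 25.8]
contact_force: [-8.4, 4.8, 29.2]
opening: 0.0004
grip_force: 14.4
```

The seal is home: contact started at about z 0.178, the tool stopped at 0.169, and the force rose to 29 N. I'll lift off and look at the lid and key again from above the key.

```bash
python3 -m jog '[{"delta_pos":[0,0,0.2],"dr":[0,0,0]},{"delta_pos":[0,0,0.6],"dr":[0,0,0]},{"delta_pos":[0,0,1],"dr":[0,0,0]}]'
python3 -m jog '[{"delta_pos":[-0.4,-0.3,0],"dr":[0,0,0]},{"delta_pos":[-0.8,-0.6,0],"dr":[0,0,0]},{"delta_pos":[-1,-0.6,0],"dr":[0,0,0]}]'
python3 -m jog '[{"delta_pos":[-0.4,-0.3,0],"dr":[0,0,0]},{"delta_pos":[-0.8,-0.6,0],"dr":[0,0,0]},{"delta_pos":[-1,-0.6,-0.4],"dr":[0,0,0]},{"delta_pos":[-1,-0.6,-0.8],"dr":[0,0,0]},{"delta_pos":[-1,-0.6,-1],"dr":[0,0,0]},{"delta_pos":[-1,-0.6,-1],"dr":[0,0,0]}]'
python3 - <<'E'
from h import *
for n in("top","scene"):
    p,d=robot.capture(n);cv2.imwrite(f"pics/{n}9.png",p);np.save(f"pics/{n}9.npy",d)
print(robot.get_obs()["eef_pos"])
# key top from the clear picture top8 (white/grey bar)
p=cv2.imread("pics/top8.png")
x0,y0,w,h=375,218,40,20
g=p[y0:y0+h,x0:x0+w].min(2);m=(g>120).astype(np.uint8);k,l,st,ce=cv2.connectedComponentsWithStats(m);i=1+st[1:,4].argmax();print("key px",st[i],ce[i]+[x0,y0],ray("top",ce[i]+[x0,y0],.034))
s=cv2.imread("pics/scene1.png");x0,y0,w,h=375,190,40,30
g=s[y0:y0+h,x0:x0+w].min(2);m=(g>110).astype(np.uint8);k,l,st,ce=cv2.connectedComponentsWithStats(m);i=1+st[1:,4].argmax();print("key scene",st[i],ce[i]+[x0,y0],ray("scene",ce[i]+[x0,y0],.034))
E
```

```text
time_s: 25.25
eef_pos: [0.5501, -0.2195, 0.2465]
eef_rot: [-179.9, 0.1, 25.8]
contact_force: [0.6, 0.6, 0.2]
opening: 0.0003
grip_force: 0.0
time_s: 25.5
eef_pos: [0.4684, -0.2701, 0.2464]
eef_rot: [179.9, 0.0, 25.7]
contact_force: [0.1, -1.0, 0.8]
opening: 0.0003
grip_force: 0.0
time_s: 26.0
eef_pos: [0.3892, -0.315, 0.1634]
eef_rot: [-179.7, 0.1, 25.7]
contact_force: [-0.0, 0.0, 0.6]
opening: 0.0005
grip_force: 0.0
[ 0.39074838 -0.31592881  0.16634765]
key px [ 10   5  21  11 207] [394.92753623 227.85507246] [[ 0.39372958 -0.31651626  0.034     ]]
key scene [ 7 10 20 11 98] [391.56122449 204.91836735] [[ 0.38796746 -0.31044601  0.034     ]]
```

```bash
python3 -c "
from h import *
print(tri([391.56,204.9],[394.93,227.86]))"
python3 -m jog '[{"delta_pos":[0.015,-0.01,-0.3],"dr":[0,0,0]},{"delta_pos":[0.015,-0.01,-0.6],"dr":[0,0,0]},{"delta_pos":[0.015,-0.01,-0.9],"dr":[0,0,0]},{"delta_pos":[0.015,-0.01,-1],"dr":[0,0,0]}]'
python3 -m jog '[{"delta_pos":[0,0,-0.2],"dr":[0,0,0]},{"delta_pos":[0,0,-0.35],"dr":[0,0,0]},{"delta_pos":[0,0,-0.5],"dr":[0,0,0]},{"delta_pos":[0,0,-0.5],"dr":[0,0,0]},{"delta_pos":[0,0,-0.5],"dr":[0,0,0]}]'
python3 -m jog '[{"delta_pos":[0,0,-0.05],"dr":[0,0,0]},{"delta_pos":[0,0,-0.1],"dr":[0,0,0]},{"delta_pos":[0,0,-0.13],"dr":[0,0,0]},{"delta_pos":[0,0,-0.13],"dr":[0,0,0]}]'
```

```text
(array([ 0.39465069, -0.31817832,  0.02734373]), np.float64(0.00016824991458122633))
time_s: 26.43
eef_pos: [0.3919, -0.3163, 0.085]
eef_rot: [-180.0, 0.0, 25.8]
contact_force: [-0.1, 1.0, -0.2]
opening: 0.0007
grip_force: 0.0
time_s: 26.85
eef_pos: [0.3923, -0.3169, 0.047]
eef_rot: [180.0, -0.0, 25.8]
contact_force: [0.3, -0.3, 1.2]
opening: 0.0007
grip_force: 0.0
time_s: 27.18
eef_pos: [0.3917, -0.3165, 0.0355]
eef_rot: [-180.0, 0.0, 25.7]
contact_force: [-0.7, -0.5, 0.8]
opening: 0.0005
grip_force: 0.0
```

```bash
python3 -m jog '[{"delta_pos":[0,0,-0.04],"dr":[0,0,0]},{"delta_pos":[0,0,-0.08],"dr":[0,0,0]},{"delta_pos":[0,0,-0.08],"dr":[0,0,0]},{"delta_pos":[0,0,-0.08],"dr":[0,0,0]}]'
python3 -m jog '[{"delta_pos":[0,0,-0.02],"dr":[0,0,0]},{"delta_pos":[0,0,-0.03],"dr":[0,0,0]},{"delta_pos":[0,0,-0.03],"dr":[0,0,0]},{"delta_pos":[0,0,-0.03],"dr":[0,0,0]}]'
```

```text
time_s: 27.52
eef_pos: [0.3919, -0.3167, 0.0292]
eef_rot: [180.0, -0.0, 25.7]
contact_force: [0.4, -0.5, 3.0]
opening: 0.0004
grip_force: 1.9
time_s: 27.85
eef_pos: [0.3919, -0.3167, 0.028]
eef_rot: [179.9, -0.0, 25.8]
contact_force: [-2.3, 2.8, 21.6]
opening: 0.0007
grip_force: 10.6
```

The key is fully down: it stopped at z 0.028 and the force rose to 21 N. I'll retract and check the final state.

```bash
python3 -m jog '[{"delta_pos":[0,0,0.2],"dr":[0,0,0]},{"delta_pos":[0,0,0.6],"dr":[0,0,0]},{"delta_pos":[0,0,1],"dr":[0,0,0]}]'
python3 -m jog '[{"delta_pos":[0,0,0.5],"dr":[0,0,0]},{"delta_pos":[0,0,1],"dr":[0,0,0]},{"delta_pos":[0,0,1],"dr":[0,0,0]}]'
python3 -m jog '[{"delta_pos":[0,0.5,0.5],"dr":[0,0,0]},{"delta_pos":[0,1,1],"dr":[0,0,0]},{"delta_pos":[0,1,1],"dr":[0,0,0]}]'
python3 -m jog '[{"delta_pos":[0,0.5,0],"dr":[0,0,0]},{"delta_pos":[0,1,0],"dr":[0,0,0]}]'
python3 -m jog '[{"delta_pos":[0,0.5,0],"dr":[0,0,0]},{"delta_pos":[0,1,0],"dr":[0,0,0]}]'
python3 -m jog '[{"delta_pos":[0,0.5,0],"dr":[0,0,0]},{"delta_pos":[0,1,0],"dr":[0,0,0]},{"delta_pos":[0,1,0],"dr":[0,0,0]},{"delta_pos":[0,1,0],"dr":[0,0,0]}]'
python3 - <<'E'
from lid import *
p,d=robot.capture("top");cv2.imwrite("pics/top10.png",p)
print("lid home z.114",edge("top",p,(.551,-.219),.114,range(-180,180,5)))
print("before  z.124",edge("top",cv2.imread("pics/top8.png"),(.551,-.219),.124,range(-180,180,5)))
q=cloud("top",d);P=q.reshape(-1,3);m=(np.hypot(P[:,0]-.55,P[:,1]+.22)<.1)&(P[:,2]>.08)&(p.reshape(-1,3).min(1)>150);Q=P[m]
A=np.c_[Q[:,:2]-[.551,-.22],np.ones(len(Q))];print("lid plane",np.linalg.lstsq(A,Q[:,2],rcond=None)[0].round(4),len(Q))
for n in(0,8,10):
    im=cv2.imread(f"pics/top{n}.png").astype(int);v,u=np.mgrid[:420,:560]
    o=(im[...,2]>180)&(im[...,1]<130)&(im[...,0]<90)&(v<245)&(v>215)&(u>290)&(u<330)
    y=(im[...,2]>150)&(im[...,1]>120)&(im[...,0]<100)&(v>210)&(v<240)&(u>250)&(u<280)
    print(n,[(a.sum(),u[a].mean().round(1),v[a].mean().round(1)) if a.any() else None for a in(o,y)])
print(robot.get_obs()["contact_force"])
E
```

```text
time_s: 28.1
eef_pos: [0.3911, -0.316, 0.107]
eef_rot: [-179.8, 0.1, 25.7]
contact_force: [-0.5, 0.2, 0.2]
opening: 0.0008
grip_force: 0.0
time_s: 28.35
eef_pos: [0.3933, -0.3181, 0.1932]
eef_rot: [179.5, -0.2, 25.8]
contact_force: [0.1, -0.2, 0.3]
opening: 0.0005
grip_force: 0.0
time_s: 28.6
eef_pos: [0.3913, -0.235, 0.2684]
eef_rot: [180.0, -0.0, 25.7]
contact_force: [0.8, -1.2, 1.1]
opening: 0.0003
grip_force: 0.0
time_s: 28.77
eef_pos: [0.3916, -0.1557, 0.2676]
eef_rot: [179.9, -0.1, 25.7]
contact_force: [0.7, -0.0, -0.6]
opening: 0.0004
grip_force: 0.0
time_s: 28.93
eef_pos: [0.391, -0.0749, 0.2668]
eef_rot: [180.0, -0.0, 25.7]
contact_force: [1.1, -0.3, -0.4]
opening: 0.0006
grip_force: 0.0
time_s: 29.27
eef_pos: [0.3914, 0.0053, 0.2667]
eef_rot: [180.0, 0.0, 26.0]
contact_force: [-1.0, -1.0, -0.4]
opening: 0.0007
grip_force: 0.0
lid home z.114 (array([ 0.552 , -0.2206]), 'rms', np.float64(0.0035), 'n', 72, (-180, 175), 'free', array([ 0.5519, -0.2212]), np.float64(0.0979))
before  z.124 (array([ 0.5516, -0.2207]), 'rms', np.float64(0.0036), 'n', 72, (-180, 175), 'free', array([ 0.5516, -0.2212]), np.float64(0.098))
lid plane [0.0092 0.0048 0.1316] 2089
0 [(np.int64(259), np.float64(309.1), np.float64(230.3)), (np.int64(87), np.float64(264.5), np.float64(223.4))]
8 [(np.int64(27), np.float64(315.5), np.float64(228.4)), None]
10 [None, (np.int64(93), np.float64(264.3), np.float64(223.4))]
[ 0.3238456  -0.6322539   0.16481918]
```

```bash
python3 -c "
from rig import robot
print(robot.finish_job())"
```

```text
the job is handed in; nothing more can be done
None
```

The job is handed in at about 29 s: pot on the small ring (about 1 mm off), lid level and about 2 mm off the pot's centre with its seal home, and the start key pressed fully down; at about 10 s an open finger hit the rice cooker (about 70 N at the wrist, under the 120 N limit; the cooker did not appear to move), and the orange pot was hidden from the camera at the final check.

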